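# Fit the filter cell to the microscope lamp house and hold it home

### The arm

A 6-joint arm with a two-finger parallel gripper is mounted at the origin on the work surface. World frame = base frame: x ahead of the robot, y to its left, z up, the work surface at z = 0. Lengths are in mm, angles in rad, forces in N, time in s.
With the tool pointing down it reaches from about 350 to 875 mm from the base axis. Payload 4.2 kg.
Tool frame: the origin (TCP) lies at the very end of the fingers, on their centre line; the grasp point (between the pads) lies 19 mm behind it (arm.grasp_offset is the distance from the TCP to the grasp point, in mm); z points along the fingers, y is the direction in which the jaws open and shut (so a half turn about z gives the same grasp; the last joint's range is limited). The gripper opens to 85 mm and grips with 20 to 120 N. Pads are 22 mm wide; open, the fingers measure 114 mm over their backs; the gripper's body (76 mm by 85 mm) begins 54 mm behind the grasp point. The pads swing forward as they close: fully open they stand 13 mm farther back than shut.
Start: joints at [1.429, 0.385, 0.008, 0, -1.194, -0.259], TCP at [243.814, 575.46, 231.312] pointing down, gripper open.
Joint ranges: [-3.14, 3.14], [-1.21, 2.06], [-1.07, 1.41], [-3.16, 2.05], [-2.99, -0.16], [-3.1, 3.1]. Speed limits (rad/s): [2.79, 2.79, 3.14, 3.14, 3.14, 3.14].

### API

Orientations are given as a unit quaternion [x, y, z, w].
In Python, from bench import arm gives the robot as it stands.
- The arm moves only by the tool arm_command, never from a script. Its argument "commands" is one flat list of numbers, 4 for each row, row after row: the shift along the tool's x, y, z in m, then the turn about the tool's z in degrees. In form: [tx, ty, tz, roll, tx, ty, tz, roll, ...]. A call has exactly 5 rows; each row shifts and turns the pose as measured when the row begins, along the tool's axes as they then stand; what a row does not reach is not made up. A row lasts 1/10 s, in which the tool goes at most 50 mm and 8.59 degrees, less where a joint would pass 70% of its speed; a pose out of reach is approached as far as the arm can. A call with a gripper value outside its range is refused whole. "jaw" is the opening, from 0 (shut) to 1 (fully open), set as the call begins (left out, the last holds). The fingers move at their own pace and stop on an object; the grip force is fixed at half the most. Time passes only in rows, so rows that do not move let the fingers close, or fill a call up. It gives the time, the measured TCP pose, the force and the opening at its end, in the units of the state.
- arm.read_state(): the state, without advancing time (a new reading comes with each control period).
- arm.get_image(name): name is "side" or "top" or "wrist"; returns the picture (480x640x3 uint8, red, green, blue); there is no depth.
- arm.camera_info(name): a dict with "camera_matrix" (3x3 intrinsics, pixels), "world_from_camera" (4x4, takes a point from camera to world coordinates). Camera axes: x right, y down, z forward; pixel columns grow to the right and rows downward; lengths in mm; the calibration is good to about 2 mm. A picture is of the moment at which its call begins: read the wrist's pose just before it. camera_info takes no time and is no camera call; for the wrist camera it gives the pose at the moment of the call.
- arm.job_done(): hands the job in, once; it reports no verdict.
Trained networks look in the newest picture that a camera, given by its name, has taken for a name from the list of things; names that differ only in an ending like _2 or _b are one class to them, and where a whole thing is asked for, a point or a joint stands for the part that bears it (a point fixed in the world has none). Each returns a list of dicts, best first, with "confidence" (0 to 1); they miss things now and then, are a little off and sometimes report something else, mostly with a low value. They report only what shows in the picture. A call takes as long as a camera call. They do not tell look-alikes from the thing itself.
- arm.regions_of(camera, target): "mask" (480x640 bool, what is visible of it).
- arm.place_of(camera, target): "centre" ([x, y, z] in mm, in the coordinates of the camera as it stood for that picture, good to about 4 mm: a listed point, or the origin of a listed thing).
The state is a dict: "clock": time; "joints": joint angles; "joint_vel": joint speeds; "joint_efforts": joint torques, N m; "position": TCP position; "ee_rot": TCP orientation; "contact_force": force on the tool from outside, world axes, zero at the start; "wrist_torque": the same for the moment, N m; "gripper_width": finger opening in mm.
Only numpy, scipy, OpenCV 4.12 (cv2) and the standard library are available. Lean on these libraries where they do the work, as an engineer would, in place of code of your own. Each camera call takes 0.05 s, during which the arm holds its last target.

### The job

The microscope's lamp house stands on its back with its exit port upwards: pull the dust plug out of the port and put it in the steel parts tray beside the filter cell. Then set the filter cell on the port, turn it by its knurled collar until the keyways hidden inside it drop over the port's pins, and push it fully home against the spring. Finish while still gripping the cell and holding it pushed home, so that the clamp screw can be tightened, and leave the other things on the bench alone.

Things in the scene. Friction and masses are not known exactly. Their poses are not given: they have to be found in the camera images.
- lamphouse: the lamp house: a heavy white finned box, 118 x 118 mm, standing on its back with its exit port upwards; it does not move. Origin: centre of its underside, z up; its flat top plate is 128 mm up. The port stands at the middle of the top plate. A small clamp screw lies on the top plate along +x, below the stop face
- port (a point): centre of the port's stop face, on the port's axis, 8 mm above the top plate; the cell's bottom rim sits here when home. The flange with the stop face is 66 mm in diameter. In it a sprung ring stands 4 mm proud and pushes back with 3 N at first touch, 9 N when the cell is home
- spigot_rim (a point): centre of the spigot's rounded rim, 26 mm above the stop face. The steel spigot is 38 mm in outer diameter, bore 27 mm. Three equal pins 120 deg apart stick 4.5 mm out of its side, their tops 14.5 mm above the stop face. How the pins are turned about the axis differs each time and does not follow these axes
- plug: black dust plug in the port's bore: stem 25 mm in diameter and 29 mm long, flange 36 mm in diameter and 4 mm thick that lies on the spigot's rim, upright ribbed grip 20 mm in diameter, 24 mm high; about 30 g. Origin: centre of the stem's lower end, z along its axis; the grip is from z 33 to 57 mm. A sprung detent holds it: straight up takes up to 12 N over the first 8 mm; 30 mm clears the rim
- tray: stainless parts tray, 150 mm (its x) by 250 mm (its y), walls 14 mm high, floor 2 mm thick; fixed. Origin: centre of its underside. The filter cell stands in its +y half; the -y half is free for the plug
- cell: filter cell: a dark metal cup standing mouth down, 46 mm high, 100 to 200 g. The lower 24 mm is a smooth skirt 54 mm in diameter, the upper 22 mm a knurled collar 56 mm in diameter, a filter glass in the top. Origin: centre of its bottom rim, z up. Its bore, 40.4 mm, open below, 28 mm deep, goes over the spigot with about 1 mm of play all round
- cell_top (a point): centre of the cell's top, 46 mm above its bottom rim. Inside the bore three keyways 120 deg apart, 8 mm wide, open below, take the pins (5 mm); no mark shows them outside. Off them, the rim rests on the pins; turned either way (at most 120 deg) under a light push, it drops 10 mm to the sprung ring, then 4 mm more when pushed home. If it rubs at the keyway's edge, 2 to 4 deg more turn frees it
- objective: bystander: a microscope objective standing upright, steel, 29 mm in diameter, 46 mm high; leave alone. Origin: centre of its underside
- waferbox: bystander: a closed round clear wafer box, 120 mm in diameter, 22 mm high; leave alone. Origin: centre of its underside
- driver: bystander: a screwdriver lying on the bench, 170 mm long; leave alone
Mind the look-alikes: they are no part of the job. Leave any green or orange look-alike of the cell alone.

How it is judged (in metres and radians):
On the way, in this order (a step that is already met when the one before it is completed fails the run):
1. the dust plug is drawn clear of the port (z of plug in the frame of port above 0.028 m), for 0.05 s.
2. the dust plug lies released in the tray (x of plug in the frame of tray between -0.075 and 0.075 m and y of plug in the frame of tray between -0.125 and 0.125 m and height (world z) of plug below 0.065 m and linear speed of plug below 0.05 m/s and contact force between plug and the fingers below 0.1 N), for 0.2 s.
At the end, for the whole second after the job is handed in: the cell is keyed over the pins and still gripped and pushed home: its bottom rim within 1.5 mm of the stop face (it springs 4 mm up if let go), centred within 3 mm and upright within 0.08 rad, with the fingers on it (over 1 N); the dust plug lies untouched in the tray (horizontal distance between cell and port below 0.003 m and z of cell in the frame of port below 0.0015 m and angle between cell's own z axis and vertical below 0.08 rad and contact force between cell and the fingers above 1 N and x of plug in the frame of tray between -0.075 and 0.075 m and y of plug in the frame of tray between -0.125 and 0.125 m and height (world z) of plug below 0.065 m and contact force between plug and the fingers below 0.1 N); the arm keeps its last pose, push and grip.
It fails at once if another thing on the bench was moved by more than 25 mm (distance of any of objective, waferbox, driver from where it was at the start of the episode above 0.025 m).
It also fails if it takes over 64 s, if anything falls off the work surface, if the arm or the gripper's body presses on something with over 40 N, if the wrist force passes 120 N, or if a joint passes its speed limit or range.

## Working session

There is one attempt and no reset: what is moved stays moved. The work goes in short steps, Python scripts to look and compute and a tool call to move; the robot and the scene stay as the last step left them, time stands still between calls to the robot, and variables do not carry over. Pictures are saved under pics/ and viewed, and the job is handed in when it is done.

Besides the shell and the picture viewer there is one more tool, called after ">>>" as name(argument=value, ...), one argument or row to a line, values as JSON. arm_command: Moves the arm, as the interface text tells. Its arguments: {"type":"object","properties":{"commands":{"type":"array"},"jaw":{"type":"number"}},"required":["commands"]}

```bash
mkdir -p pics; ls
cat > h.py <<'E'
import numpy as np, cv2
from scipy.spatial.transform import Rotation as R
from bench import arm
np.set_printoptions(precision=2,suppress=True)
def snap(cam,fn):
    im=arm.get_image(cam); cv2.imwrite('pics/'+fn,im[:,:,::-1]); return im
def places(cam,names,n=3):
    T=np.array(arm.camera_info(cam)['world_from_camera']);K=np.array(arm.camera_info(cam)['camera_matrix'])
    for nm in names:
        for d in arm.place_of(cam,nm)[:n]:
            c=np.array(d['centre']);w=T[:3,:3]@c+T[:3,3];p=K@c
            print(cam,nm,round(d['confidence'],2),'world',w,'px',p[:2]/p[2])
def state():
    s=arm.read_state(); print(s['clock'],np.array(s['position']),np.array(s['ee_rot']),'F',np.array(s['contact_force']),'w',s['gripper_width']); print(R.from_quat(s['ee_rot']).as_matrix()); return s
E
python3 - <<'E'
from h import *
state()
for c in ['top','side','wrist']:
    snap(c,c+'0.png')
N=['port','plug','tray','cell_top','cell','spigot_rim','lamphouse','objective']
places('top',N); places('side',N[:6])
for c in ['top','side','wrist']:print(arm.camera_info(c))
E
```

```text
pics
0.0 [243.61 574.93 230.22] [ 0.98 -0.2  -0.    0.  ] F [-0.71 -0.36 -0.57] w 85.43632529569932
[[ 0.92 -0.39 -0.  ]
 [-0.39 -0.92 -0.  ]
 [ 0.    0.   -1.  ]]
top port 0.17 world [545.21 207.03 133.86] px [206.33 239.63]
top plug 0.58 world [545.39 208.86 135.16] px [205.03 239.39]
top tray 0.95 world [ 546.08 -196.22    1.24] px [432.78 250.71]
top tray 0.41 world [ 556.38 -138.62    4.88] px [403.12 245.06]
top cell_top 0.74 world [ 722.56 -145.72   50.11] px [408.88 153.89]
top cell_top 0.61 world [ 552.28 -139.5    48.33] px [408.06 243.75]
top cell_top 0.59 world [547.43   3.99  45.93] px [329.32 246.41]
top cell 0.96 world [546.34   6.    -0.53] px [327.46 250.5 ]
top cell 0.94 world [ 551.84 -139.4     5.37] px [403.64 247.37]
top cell 0.8 world [ 369.6  -114.99    2.67] px [392.98 344.9 ]
top spigot_rim 0.62 world [543.17 205.48 162.96] px [203.21 237.97]
top objective 0.69 world [758.93 250.48   0.48] px [203.14 143.19]
side plug 0.81 world [542.12 203.8  130.36] px [293.   326.85]
side plug 0.57 world [767.57  24.76   3.18] px [212.06 261.68]
side tray 0.61 world [ 549
[... 728 characters left out ...]
26],
       [  0.03,  -0.16,  -0.99, 911.03],
       [  0.  ,   0.  ,   0.  ,   1.  ]])}
{'camera_matrix': array([[433.09,   0.  , 321.74],
       [  0.  , 433.09, 230.54],
       [  0.  ,   0.  ,   1.  ]]), 'world_from_camera': array([[ -0.97,  -0.17,   0.16, 425.59],
       [ -0.23,   0.7 ,  -0.68, 513.17],
       [ -0.  ,  -0.7 ,  -0.72, 662.44],
       [  0.  ,   0.  ,   0.  ,   1.  ]])}
{'camera_matrix': array([[366.66,   0.  , 320.8 ],
       [  0.  , 366.66, 236.95],
       [  0.  ,   0.  ,   1.  ]]), 'world_from_camera': array([[ -0.39,  -0.89,  -0.24, 304.39],
       [ -0.92,   0.38,   0.1 , 548.76],
       [ -0.  ,   0.26,  -0.97, 373.52],
       [  0.  ,   0.  ,   0.  ,   1.  ]])}
```

View pics/top0.png

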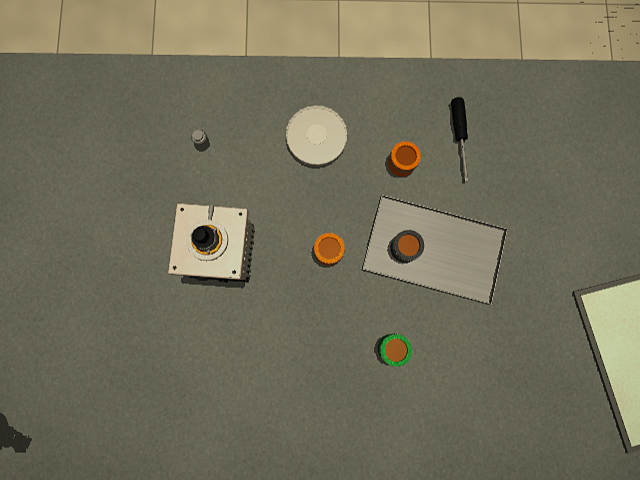

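View pics/side0.png

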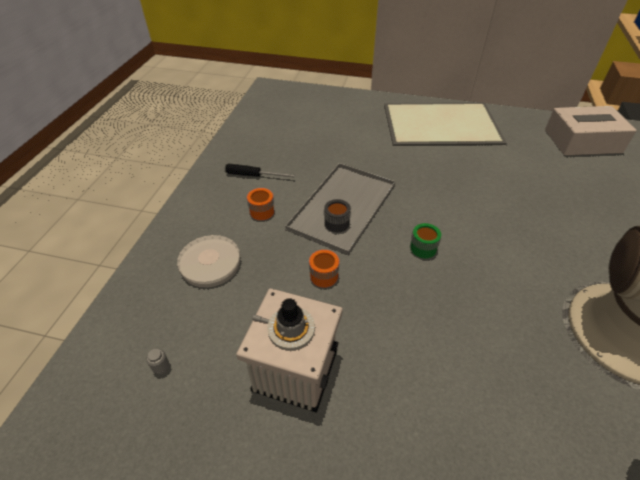

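View pics/wrist0.png

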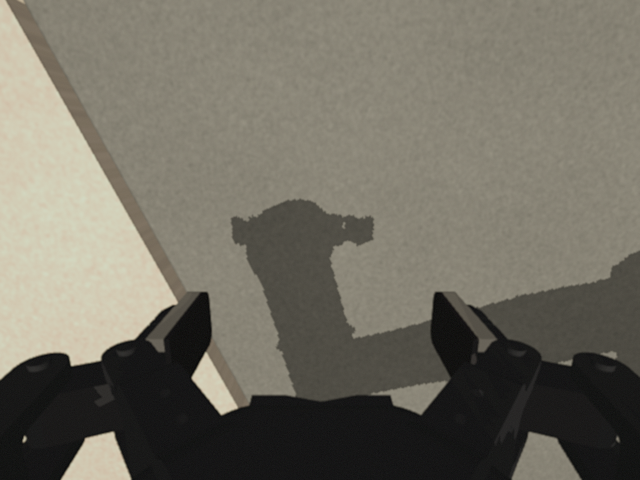

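The dark cell in the tray at top px (408,245) and side px (337,212) fits the description (dark metal, in the tray). The orange ones at (329,249) and (405,156) and the green one at (396,350) are look-alikes. I'll confirm with a crop and triangulate.

```bash
cat >> h.py <<'E'
def px(cam,w):
    i=arm.camera_info(cam);T=np.linalg.inv(np.array(i['world_from_camera']));c=T[:3,:3]@np.array(w,float)+T[:3,3];p=np.array(i['camera_matrix'])@c;return p[:2]/p[2]
def ray(cam,uv):
    i=arm.camera_info(cam);T=np.array(i['world_from_camera']);d=T[:3,:3]@np.linalg.inv(i['camera_matrix'])@np.array([uv[0],uv[1],1.]);return T[:3,3],d/np.linalg.norm(d)
def tri(rs):
    A=np.zeros((3,3));b=np.zeros(3)
    for o,d in rs:
        P=np.eye(3)-np.outer(d,d);A+=P;b+=P@o
    x=np.linalg.solve(A,b);return x,[np.linalg.norm((np.eye(3)-np.outer(d,d))@(x-o)) for o,d in rs]
def onz(cam,uv,z):
    o,d=ray(cam,uv);return o+d*(z-o[2])/d[2]
E
python3 - <<'E'
from h import *
t=cv2.imread('pics/top0.png');s=cv2.imread('pics/side0.png')
a=cv2.resize(t[190:310,350:520],None,fx=2.3,fy=2.3,interpolation=2);b=cv2.resize(s[150:270,270:410],None,fx=2.8,fy=2.8,interpolation=2)
a=cv2.resize(a,(400,300));b=cv2.resize(b,(400,300));
c=cv2.resize(t[190:290,155:265],(400,300),interpolation=2);d=cv2.resize(s[280:380,235:345],(400,300),interpolation=2)
cv2.imwrite('pics/crop0.png',np.vstack([np.hstack([a,b]),np.hstack([c,d])]))
for c in('top','side'):
    arm.get_image(c)
    for dd in arm.regions_of(c,'tray')[:1]:
        m=dd['mask'].astype(np.uint8);r=cv2.minAreaRect(cv2.findNonZero(m));bx=cv2.boxPoints(r)
        q=cv2.approxPolyDP(cv2.convexHull(cv2.findNonZero(m)),8,True)[:,0]
        print(c,q.tolist()); P=np.array([onz(c,p,14) for p in q]);print(P,P.mean(0))
E
```

```text
top [[506, 229], [491, 304], [363, 269], [382, 195]]
[[ 586.56 -335.64   14.  ]
 [ 444.27 -298.43   14.  ]
 [ 509.47  -60.12   14.  ]
 [ 652.3   -98.79   14.  ]] [ 548.15 -198.24   14.  ]
side [[393, 182], [347, 254], [285, 228], [339, 163]]
[[ 448.35 -292.77   14.  ]
 [ 509.67  -48.2    14.  ]
 [ 650.36  -88.83   14.  ]
 [ 586.53 -334.91   14.  ]] [ 548.73 -191.18   14.  ]
```

View pics/crop0.png

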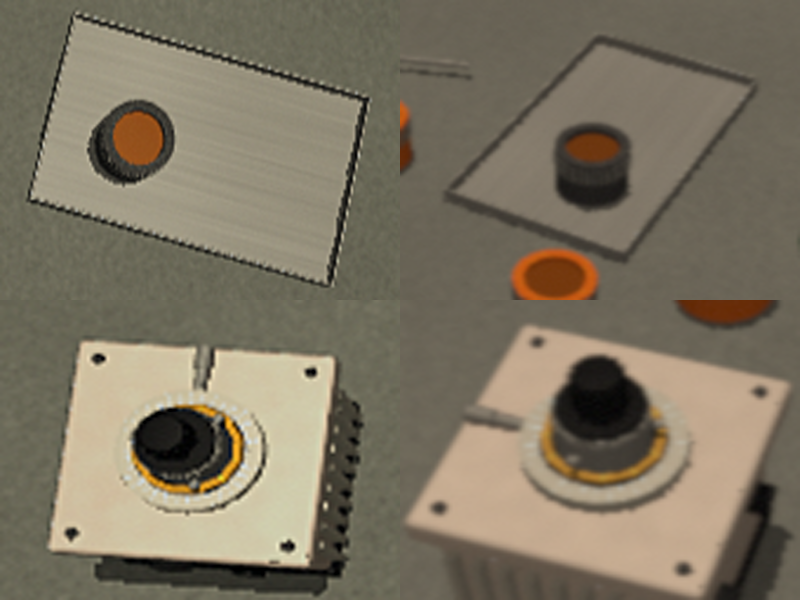

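The crop shows the dark knurled cell with the amber glass in the tray, and the plug in the port. I'm moving over the lamp house now.

>>> arm_command(
  commands=[0.04,0.02,-0.02,0,0.04,0.02,-0.02,0,0.04,0.02,-0.02,0,0.04,0.02,-0.02,0,0.04,0.02,0,0],
  jaw=1,
)

```text
clock: 1.55
position: [390.7, 404.2, 312.8]
ee_rot: [0.981, -0.194, 0.001, 0.001]
contact_force: [-0.0, 0.9, 0.4]
gripper_width: 85.1
```

>>> arm_command(
  commands=[0.04,0.02,0,0,0.04,0.02,0,0,0.04,0.02,0,0,0.04,0.02,0,0,0.03,0.02,0,0],
)

```text
clock: 2.05
position: [533.7, 231.7, 316.1]
ee_rot: [0.981, -0.194, 0.002, -0.001]
contact_force: [0.4, 0.2, 0.2]
gripper_width: 85.2
```

Run:
```python
from h import *
state()
snap('wrist','w1.png');places('wrist',['plug','spigot_rim','port'],2)
```

```text
2.05 [533.71 231.68 316.08] [ 0.98 -0.19  0.   -0.  ] F [0.37 0.22 0.17] w 85.17596727212639
[[ 0.92 -0.38  0.01]
 [-0.38 -0.92  0.  ]
 [ 0.   -0.   -1.  ]]
wrist plug 0.86 world [554.35 200.63 137.76] px [340.98 185.49]
```

View pics/w1.png

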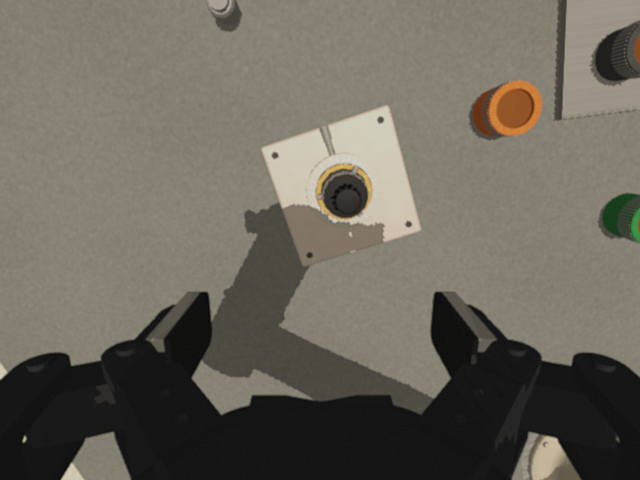

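Run:
```python
from h import *
w=cv2.imread('pics/w1.png');t=cv2.imread('pics/top0.png');s=cv2.imread('pics/side0.png')
a=cv2.resize(w[150:240,300:400],(800,720),interpolation=2)[:600]
cv2.imwrite('pics/crop1.png',a)
x,r=tri([ray('wrist',(347,197)),ray('top',(199,234)),ray('side',(289.2,305))]);print(x,r)
for p in ([545,206,190],[545,206,166],[545,206,136]): print(px('wrist',p),px('top',p),px('side',p))
```

```text
[545.88 205.6  184.87] [np.float64(2.0465933202609867), np.float64(1.429541186430445), np.float64(1.7611166826052134)]
[347.45 202.13] [198.88 233.86] [288.21 303.31]
[345.45 197.26] [202.48 236.49] [289.21 313.58]
[343.35 192.16] [206.68 239.55] [290.38 325.6 ]
```

View pics/crop1.png

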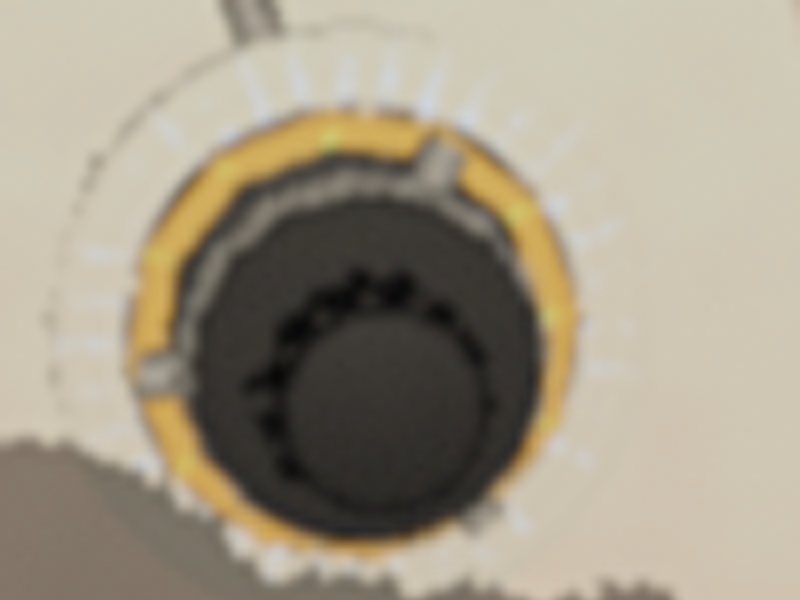

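>>> arm_command(
  commands=[0.021,0.02,0.02,0,0,0,0.03,0,0,0,0.03,0,0,0,0.025,0,0,0,0,0],
  jaw=0.6,
)

```text
clock: 2.75
position: [543.6, 211.7, 209.9]
ee_rot: [0.982, -0.19, 0.004, -0.003]
contact_force: [0.0, 0.0, 0.8]
gripper_width: 51.0
```

Run:
```python
from h import *
state();print(R.from_quat(arm.read_state()['ee_rot']).as_matrix()*100)
snap('wrist','w2.png')
for p in ([545.4,205.2,190],[545.4,205.2,166]): print(px('wrist',p))
```

```text
2.75 [543.6  211.7  209.87] [ 0.98 -0.19  0.   -0.  ] F [0.01 0.05 0.8 ] w 51.0467253505106
[[ 0.93 -0.37  0.01]
 [-0.37 -0.93  0.01]
 [ 0.01 -0.01 -1.  ]]
[[ 92.76 -37.34   0.91]
 [-37.34 -92.76   0.53]
 [  0.64  -0.83 -99.99]]
[332.92 276.08]
[332.02 260.45]
```

View pics/w2.png

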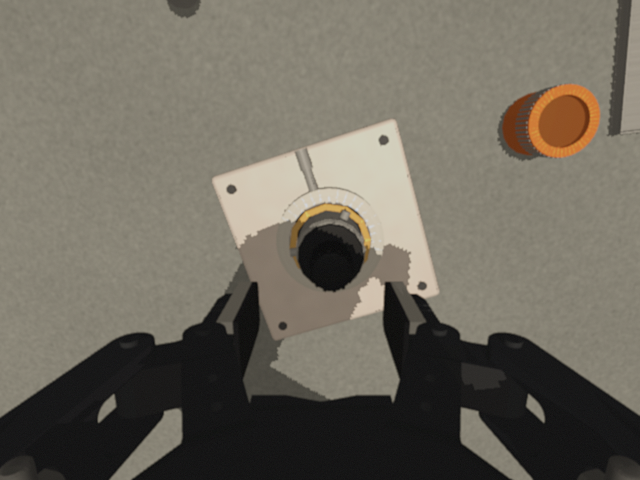

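>>> arm_command(
  commands=[0.004,0.005,0,0,0.001,0.002,0.01,0,0,0,0.015,0,0,0,0.01,0,0,0,0.002,0],
)

```text
clock: 3.3
position: [550.5, 207.1, 180.5]
ee_rot: [0.982, -0.188, 0.011, -0.009]
contact_force: [0.2, -0.0, 0.3]
gripper_width: 51.0
```

Run:
```python
from h import *
state()
snap('wrist','w3.png')
for p in ([545.4,205.2,190],[545.4,205.2,166]): print(px('wrist',p))
```

```text
3.3 [550.47 207.08 180.47] [ 0.98 -0.19  0.01 -0.01] F [ 0.15 -0.01  0.33] w 51.02099082916296
[[ 0.93 -0.37  0.02]
 [-0.37 -0.93  0.01]
 [ 0.02 -0.02 -1.  ]]
[327.37 320.86]
[327.64 296.87]
```

View pics/w3.png

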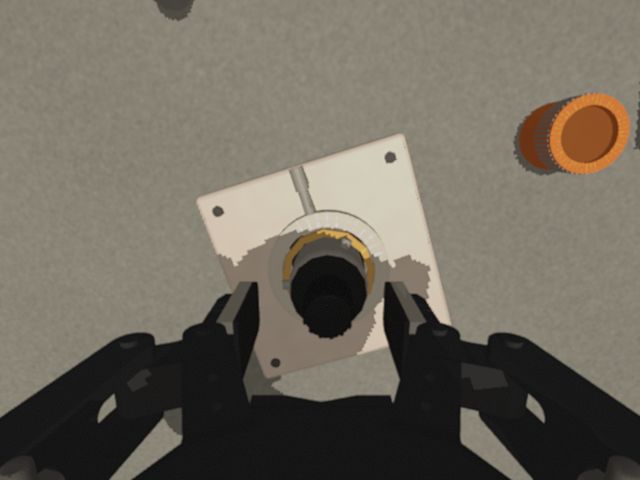

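>>> arm_command(
  commands=[-0.004,0.004,0.003,0,0,0,0.005,0,0,0,0,0,0,0,0,0,0,0,0,0],
)

```text
clock: 3.85
position: [546.0, 205.2, 173.7]
ee_rot: [0.982, -0.188, 0.012, -0.01]
contact_force: [-0.4, 0.2, -0.1]
gripper_width: 51.4
```

Run:
```python
from h import *
s=state();print(np.array(s['joint_vel']))
```

```text
3.85 [546.03 205.16 173.7 ] [ 0.98 -0.19  0.01 -0.01] F [-0.44  0.16 -0.06] w 51.404369943674
[[ 0.93 -0.37  0.03]
 [-0.37 -0.93  0.02]
 [ 0.02 -0.02 -1.  ]]
[ 0. -0.  0.  0.  0.  0.]
```

>>> arm_command(
  commands=[0,0,0.004,0,0,0,0,0,0,0,0,0,0,0,0,0,0,0,0,0],
  jaw=0.1,
)

```text
clock: 4.35
position: [546.7, 205.4, 170.3]
ee_rot: [0.982, -0.188, 0.013, -0.01]
contact_force: [-0.3, -0.4, 1.0]
gripper_width: 17.9
```

>>> arm_command(
  commands=[0,0,0,0,0,0,0,0,0,0,0,0,0,0,0,0,0,0,0,0],
  jaw=0,
)

```text
clock: 4.85
position: [546.7, 205.4, 170.3]
ee_rot: [0.982, -0.188, 0.013, -0.01]
contact_force: [-0.1, 0.5, 0.7]
gripper_width: 17.9
```

>>> arm_command(
  commands=[0,0,-0.008,0,0,0,-0.008,0,0,0,-0.008,0,0,0,-0.01,0,0,0,-0.01,0],
)

```text
clock: 5.35
position: [545.1, 204.4, 214.4]
ee_rot: [0.982, -0.188, 0.012, -0.009]
contact_force: [-0.2, 0.3, 1.4]
gripper_width: 17.6
```

>>> arm_command(
  commands=[0,0,-0.02,0,0,0,-0.02,0,0,0,-0.02,0,0,0,-0.01,0,0,0,0,0],
)

```text
clock: 5.85
position: [542.6, 203.0, 294.9]
ee_rot: [0.982, -0.188, 0.014, -0.012]
contact_force: [0.8, -0.6, -0.8]
gripper_width: 17.6
```

Run:
```python
from h import *
state(); snap('wrist','w4.png');
```

```text
5.85 [542.6  203.03 294.94] [ 0.98 -0.19  0.01 -0.01] F [ 0.82 -0.64 -0.82] w 17.608662660330946
[[ 0.93 -0.37  0.03]
 [-0.37 -0.93  0.02]
 [ 0.02 -0.03 -1.  ]]
```

View pics/w4.png

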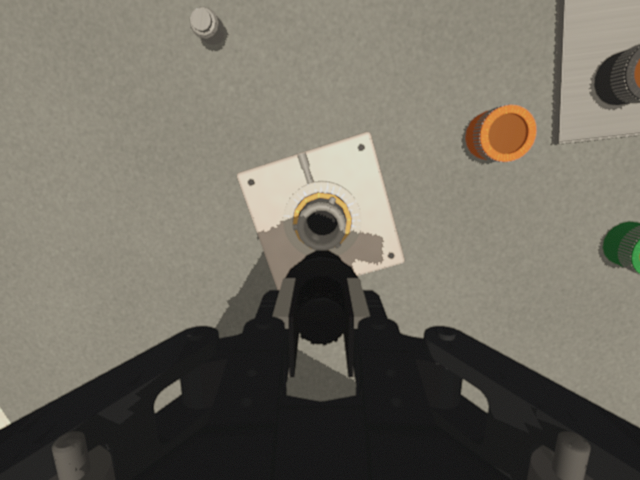

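The plug is drawn and held: it hangs in the jaws at (320,300), and the empty bore shows at (321,222). Next I carry it to the free tray half.

>>> arm_command(
  commands=[0.017,0.045,0,0,0.017,0.045,0,0,0.017,0.045,0,0,0.017,0.045,0,0,0.017,0.045,0,0],
)

```text
clock: 6.4
position: [536.4, -39.6, 283.9]
ee_rot: [0.983, -0.182, 0.009, -0.01]
contact_force: [1.6, 0.2, -0.3]
gripper_width: 17.6
```

>>> arm_command(
  commands=[0.017,0.045,0.01,0,0.017,0.045,0.01,0,0.017,0.045,0.01,0,0.01,0.03,0.01,0,0,0,0.01,0],
)

```text
clock: 6.9
position: [530.8, -222.8, 225.4]
ee_rot: [0.983, -0.185, 0.005, -0.01]
contact_force: [0.5, 0.3, -0.6]
gripper_width: 17.6
```

Run:
```python
from h import *
s=state();print(np.array(s['joints'])); snap('wrist','w5.png'); places('wrist',['cell','cell_top','tray'],2)
```

```text
6.9 [ 530.76 -222.76  225.39] [ 0.98 -0.19  0.   -0.01] F [ 0.45  0.27 -0.64] w 17.61287981610156
[[ 0.93 -0.36  0.01]
 [-0.36 -0.93  0.02]
 [ 0.01 -0.02 -1.  ]]
[-0.13  0.3  -0.12 -0.02 -1.14  1.33]
wrist cell 0.92 world [ 363.16 -112.11    1.22] px [288.74 375.25]
wrist cell 0.71 world [ 548.85 -139.49    2.97] px [243.13 218.91]
wrist cell_top 0.84 world [ 720.92 -140.36   44.2 ] px [143.3  32.1]
wrist cell_top 0.79 world [542.75   5.1   42.39] px [ 99.68 286.37]
wrist tray 0.72 world [ 549.18 -194.64    0.25] px [293.42 198.72]
```

View pics/w5.png

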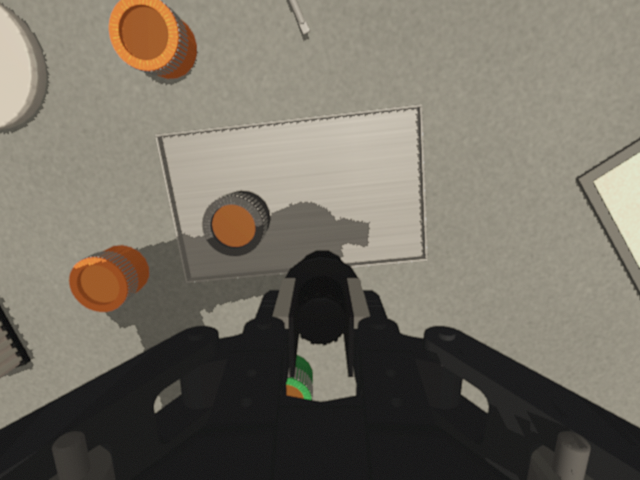

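>>> arm_command(
  commands=[0.014,0.026,0.03,0,0,0,0.03,0,0,0,0.03,0,0,0,0.02,0,0,0,0,0],
)

```text
clock: 7.6
position: [544.0, -241.0, 120.1]
ee_rot: [0.984, -0.176, 0.013, -0.01]
contact_force: [0.3, -0.1, 0.4]
gripper_width: 17.5
```

Run:
```python
from h import *
s=state();print(s['position'])
snap('wrist','w6.png');snap('top','t6.png');snap('side','s6.png')
w=cv2.imread('pics/t6.png')[190:310,350:520];v=cv2.imread('pics/s6.png')[140:260,270:440]
cv2.imwrite('pics/c6.png',np.hstack([cv2.resize(w,(400,300),interpolation=2),cv2.resize(v,(400,300),interpolation=2)]))
for p in ([551,-140,46],):print(px('top',p),px('side',p),px('wrist',p))
```

```text
7.6 [ 543.95 -240.97  120.1 ] [ 0.98 -0.18  0.01 -0.01] F [ 0.29 -0.1   0.43] w 17.53051170481636
[[ 0.94 -0.35  0.03]
 [-0.35 -0.94  0.01]
 [ 0.02 -0.02 -1.  ]]
[ 543.95 -240.97  120.1 ]
[408.1  244.64] [336.76 208.2 ] [173.16 296.5 ]
```

View pics/c6.png

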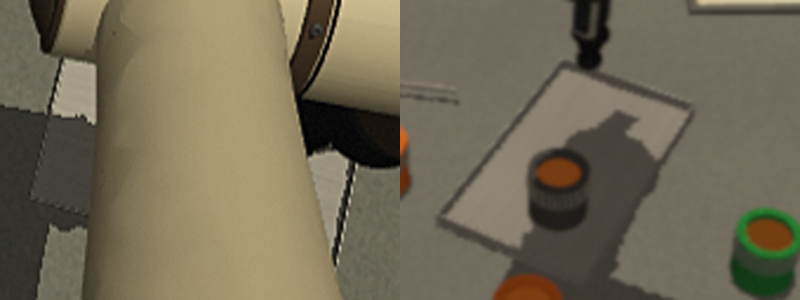

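View pics/w6.png

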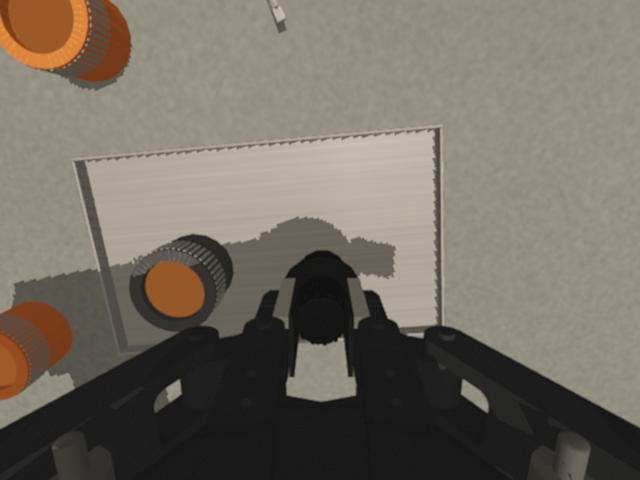

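>>> arm_command(
  commands=[0,0,0.02,0,0,0,0.02,0,0,0,0.02,0,0,0,0.01,0,0,0,0,0],
)

```text
clock: 8.25
position: [557.3, -241.3, 63.6]
ee_rot: [0.984, -0.173, 0.027, -0.008]
contact_force: [-0.4, -0.4, -0.8]
gripper_width: 17.6
```

>>> arm_command(
  commands=[-0.006,0,0,0,-0.006,0,0,0,-0.006,0,0,0,0,0,0,0,0,0,0,0],
)

```text
clock: 8.75
position: [541.3, -235.0, 67.8]
ee_rot: [0.984, -0.173, 0.032, -0.008]
contact_force: [-0.1, 0.0, -0.0]
gripper_width: 17.7
```

>>> arm_command(
  commands=[0,0,0.022,0,0,0,0,0,0,0,0,0,0,0,0,0,0,0,0,0],
)

```text
clock: 9.25
position: [544.8, -235.6, 48.5]
ee_rot: [0.984, -0.172, 0.034, -0.008]
contact_force: [0.0, -0.4, 0.0]
gripper_width: 17.9
```

Run:
```python
from h import *
s=state();print(np.array(s['joints']),s['joint_vel'],np.array(s['joint_efforts']))
```

```text
9.25 [ 544.79 -235.56   48.51] [ 0.98 -0.17  0.03 -0.01] F [ 0.   -0.41  0.02] w 17.870990492525635
[[ 0.94 -0.34  0.07]
 [-0.34 -0.94  0.  ]
 [ 0.06 -0.03 -1.  ]]
[-0.14  0.5  -0.33 -0.02 -0.68  1.38] [-0.   -0.    0.   -0.   -0.01 -0.  ] [ -0.01 -39.55  13.82   3.05   0.14   0.  ]
```

>>> arm_command(
  commands=[0,0,0.006,0,0,0,0,0,0,0,0,0,0,0,0,0,0,0,0,0],
)

```text
clock: 9.75
position: [545.9, -235.7, 43.2]
ee_rot: [0.984, -0.172, 0.035, -0.008]
contact_force: [0.9, -0.1, -0.7]
gripper_width: 17.8
```

>>> arm_command(
  commands=[0,0,0.002,0,0,0,0,0,0,0,0,0,0,0,0,0,0,0,0,0],
)

```text
clock: 10.25
position: [546.0, -235.7, 41.0]
ee_rot: [0.984, -0.172, 0.035, -0.008]
contact_force: [0.5, 0.2, -0.1]
gripper_width: 17.9
```

>>> arm_command(
  commands=[0,0,0.002,0,0,0,0,0,0,0,0,0,0,0,0,0,0,0,0,0],
)

```text
clock: 10.75
position: [546.5, -235.8, 39.5]
ee_rot: [0.984, -0.172, 0.036, -0.007]
contact_force: [-0.1, 0.7, 0.4]
gripper_width: 17.9
```

>>> arm_command(
  commands=[0,0,0,0,0,0,0,0,0,0,0,0,0,0,0,0,0,0,0,0],
  jaw=0.6,
)

```text
clock: 11.25
position: [546.4, -235.8, 39.1]
ee_rot: [0.984, -0.172, 0.035, -0.008]
contact_force: [0.3, -0.9, 0.8]
gripper_width: 50.9
```

Run:
```python
from h import *
s=state()
snap('wrist','w7.png');
```

```text
11.25 [ 546.37 -235.76   39.11] [ 0.98 -0.17  0.04 -0.01] F [ 0.33 -0.87  0.78] w 50.90300692638914
[[ 0.94 -0.34  0.07]
 [-0.34 -0.94  0.  ]
 [ 0.07 -0.03 -1.  ]]
```

View pics/w7.png

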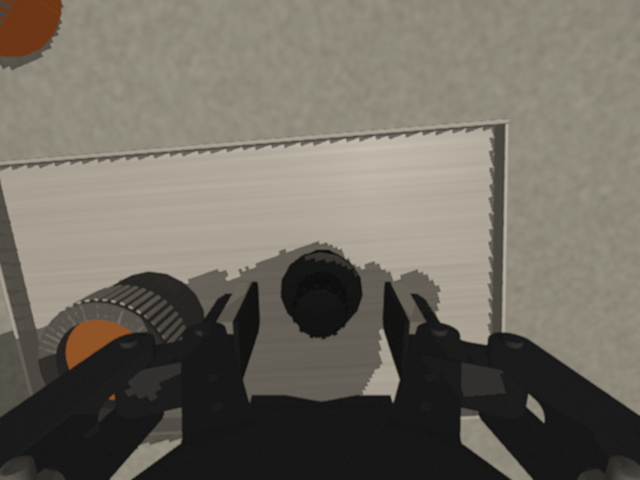

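The plug stands released in the tray at (320,295). Now I rise, checking the slight tool tilt that builds up.

>>> arm_command(
  commands=[0,0,-0.05,0,0,0,0,0,0,0,0,0,0,0,-0.05,0,0,0,0,0],
)

```text
clock: 11.8
position: [539.2, -236.3, 139.2]
ee_rot: [0.985, -0.172, 0.033, -0.007]
contact_force: [0.9, -1.1, 0.4]
gripper_width: 51.4
```

Run:
```python
from h import *
s=state();print(np.array(s['joints']))
```

```text
11.8 [ 539.24 -236.33  139.18] [ 0.98 -0.17  0.03 -0.01] F [ 0.89 -1.11  0.42] w 51.36562648317114
[[ 0.94 -0.34  0.07]
 [-0.34 -0.94  0.  ]
 [ 0.06 -0.03 -1.  ]]
[-0.14  0.38 -0.25 -0.02 -0.88  1.38]
```

>>> arm_command(
  commands=[0.03,0,0,0,0,0,0,0,0,0,0,0,0,0,0,0,0,0,0,0],
)

```text
clock: 12.3
position: [566.9, -246.3, 141.0]
ee_rot: [0.985, -0.172, 0.034, -0.007]
contact_force: [-0.4, -0.3, 0.3]
gripper_width: 51.1
```

>>> arm_command(
  commands=[0,0,0,8,0,0,0,0,0,0,0,0,0,0,0,0,0,0,0,0],
)

```text
clock: 12.8
position: [565.4, -245.8, 140.3]
ee_rot: [0.97, -0.239, 0.032, -0.01]
contact_force: [-0.1, -0.0, 0.2]
gripper_width: 51.7
```

>>> arm_command(
  commands=[-0.03,0,0,0,0,0,0,0,0,0,0,0,0,0,0,0,0,0,0,0],
)

```text
clock: 13.3
position: [538.9, -231.9, 138.5]
ee_rot: [0.971, -0.237, 0.033, -0.009]
contact_force: [-0.5, 0.2, -0.5]
gripper_width: 51.4
```

>>> arm_command(
  commands=[0,-0.04,0,0,0,0,0,0,0,0,0,0,0,0,0,0,0,0,0,0],
)

```text
clock: 13.8
position: [559.3, -197.1, 139.8]
ee_rot: [0.971, -0.238, 0.033, -0.009]
contact_force: [0.4, -0.2, -0.0]
gripper_width: 51.3
```

Run:
```python
from h import *
for q in ([0.985, -0.172, 0.033, -0.007],):pass
s=state();print(np.array(s['joints']));
```

```text
13.8 [ 559.3  -197.05  139.85] [ 0.97 -0.24  0.03 -0.01] F [ 0.44 -0.21 -0.02] w 51.26637520790592
[[ 0.88 -0.46  0.07]
 [-0.46 -0.89  0.  ]
 [ 0.06 -0.03 -1.  ]]
[-0.07  0.38 -0.24 -0.01 -0.88  1.17]
```

>>> arm_command(
  commands=[0.01,0,0,0,0.01,0,0,0,0.01,0,0,0,0.01,0,0,0,0,0,0,0],
)

```text
clock: 14.3
position: [598.0, -219.2, 142.5]
ee_rot: [0.97, -0.239, 0.034, -0.009]
contact_force: [-0.5, -0.2, 0.2]
gripper_width: 51.6
```

>>> arm_command(
  commands=[-0.05,0,0,0,0,0,0,0,0,0,0,0,0,0,0,0,0,0,0,0],
)

```text
clock: 14.8
position: [549.1, -195.6, 135.0]
ee_rot: [0.97, -0.24, 0.029, -0.009]
contact_force: [0.3, -0.1, 0.4]
gripper_width: 51.3
```

>>> arm_command(
  commands=[0,0,-0.02,0,0,0,-0.02,0,0,0,-0.02,0,0,0,-0.02,0,0,0,0,0],
)

```text
clock: 15.3
position: [548.6, -197.0, 219.4]
ee_rot: [0.97, -0.24, 0.031, -0.009]
contact_force: [-0.6, 0.7, 0.4]
gripper_width: 51.0
```

>>> arm_command(
  commands=[0,0,0.05,0,0,0,0,0,0,0,0,0,0,0,0,0,0,0,0,0],
)

```text
clock: 15.8
position: [556.0, -198.0, 173.1]
ee_rot: [0.97, -0.24, 0.035, -0.009]
contact_force: [1.2, 0.8, 0.9]
gripper_width: 51.3
```

>>> arm_command(
  commands=[-0.05,0,0,0,0,0,0,0,0.017,0,0,0,0.017,0,0,0,0.017,0,0,0],
)

```text
clock: 16.3
position: [556.3, -198.9, 176.0]
ee_rot: [0.97, -0.239, 0.036, -0.009]
contact_force: [-0.1, 0.9, -0.3]
gripper_width: 51.2
```

>>> arm_command(
  commands=[-0.05,0,0,0,-0.05,0,0,0,0,0,0,0,0,0,0,0,0,0,0,0],
)

```text
clock: 16.8
position: [478.3, -154.9, 169.6]
ee_rot: [0.97, -0.24, 0.039, -0.008]
contact_force: [1.3, -0.3, -0.7]
gripper_width: 51.4
```

Run:
```python
from h import *
for i in range(3):
    s=arm.read_state();print(np.array(s['position']),np.array2string(np.array(s['ee_rot']),precision=4),np.array2string(np.array(s['joints']),precision=4)); 
    if i==0: snap('wrist','w8.png')
    elif i==1: snap('side','s8.png')
```

```text
[ 478.26 -154.95  169.57] [ 0.9699 -0.2403  0.0385 -0.0083] [ 0.0123  0.1991 -0.4311  0.0044 -0.8618  1.07  ]
[ 478.87 -155.1   169.82] [ 0.9699 -0.2403  0.0391 -0.0083] [ 0.0121  0.1993 -0.4303  0.0049 -0.8614  1.07  ]
[ 478.63 -155.08  169.55] [ 0.9699 -0.2404  0.0388 -0.0083] [ 0.0121  0.1995 -0.4308  0.0047 -0.8613  1.0699]
```

View pics/w8.png

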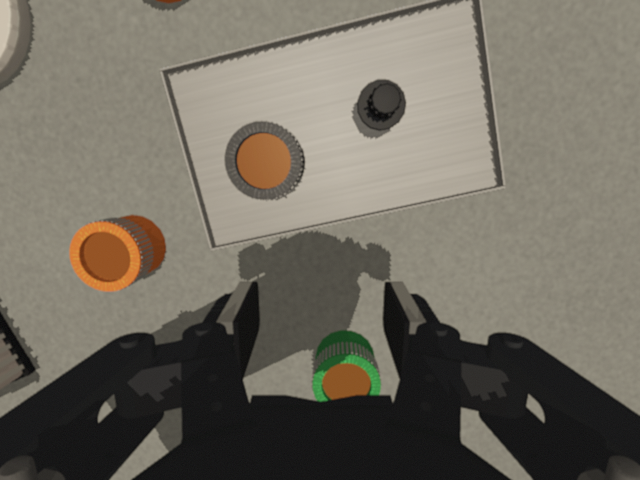

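>>> arm_command(
  commands=[0,0,-0.05,0,0,0,-0.05,0,0,0,-0.05,0,0,0,-0.05,0,0,0,0,0],
)

```text
clock: 17.4
position: [466.6, -157.0, 374.1]
ee_rot: [0.969, -0.242, 0.039, -0.007]
contact_force: [-0.5, -0.3, 0.6]
gripper_width: 51.1
```

>>> arm_command(
  commands=[0,0,0.05,0,0,0,0.05,0,0,0,0.05,0,0,0,0.05,0,0,0,0,0],
)

```text
clock: 17.9
position: [492.9, -160.4, 177.3]
ee_rot: [0.969, -0.243, 0.05, -0.009]
contact_force: [-0.1, -0.6, 0.1]
gripper_width: 51.5
```

Run:
```python
from h import *
s=arm.read_state();print(np.array(s['position']),np.array2string(np.array(s['ee_rot']),precision=4),np.array2string(np.array(s['joints']),precision=4));
```

```text
[ 492.85 -160.44  177.27] [ 0.9686 -0.2432  0.05   -0.0094] [ 0.0025  0.2059 -0.403   0.0083 -0.8603  1.0712]
```

>>> arm_command(
  commands=[-0.022,-0.042,0,0,-0.022,-0.042,0,0,-0.022,-0.042,0,0,-0.022,-0.042,0,0,0,0,0,0],
)

```text
clock: 18.4
position: [505.5, 33.8, 187.8]
ee_rot: [0.968, -0.246, 0.059, -0.011]
contact_force: [0.2, 0.0, 0.4]
gripper_width: 51.3
```

>>> arm_command(
  commands=[0.022,0.042,0,0,0.022,0.042,0,0,0.022,0.042,0,0,0.022,0.042,0,0,0,0,0,0],
)

```text
clock: 18.9
position: [514.3, -159.9, 204.6]
ee_rot: [0.968, -0.239, 0.071, -0.014]
contact_force: [-0.4, 0.1, -0.0]
gripper_width: 51.5
```

Run:
```python
from h import *
s=arm.read_state();print(np.array(s['position']),np.array2string(np.array(s['ee_rot']),precision=4),np.array2string(np.array(s['joints']),precision=4));
```

```text
[ 514.32 -159.88  204.6 ] [ 0.9683 -0.239   0.0711 -0.0138] [ 0.0044  0.1928 -0.3482  0.0101 -0.8849  1.0766]
```

>>> arm_command(
  commands=[0.02,0,0,0,0.02,0,0,0,0.02,0,0,0,0.02,0,0,0,0,0,0,0],
)

```text
clock: 19.4
position: [590.7, -204.6, 229.7]
ee_rot: [0.967, -0.242, 0.08, -0.014]
contact_force: [-0.3, 0.5, 0.1]
gripper_width: 51.3
```

Run:
```python
from h import *
s=arm.read_state();print(np.array(s['position']),np.array2string(np.array(s['ee_rot']),precision=4),np.array2string(np.array(s['joints']),precision=4));
```

```text
[ 590.73 -204.6   229.7 ] [ 0.967  -0.2416  0.0803 -0.0136] [-0.0748  0.3099 -0.1184  0.0004 -0.9793  1.1558]
```

>>> arm_command(
  commands=[-0.05,0,0,0,0,0,0,0,0,0,0,0,0,0,0,0,0,0,0,0],
)

```text
clock: 19.9
position: [544.0, -180.6, 225.0]
ee_rot: [0.967, -0.242, 0.08, -0.014]
contact_force: [-0.2, 0.0, 0.8]
gripper_width: 51.3
```

Run:
```python
from h import *
s=arm.read_state();print(np.array(s['position']),np.array2string(np.array(s['ee_rot']),precision=4),np.array2string(np.array(s['joints']),precision=4));
```

```text
[ 544.   -180.65  225.02] [ 0.9669 -0.242   0.0802 -0.0135] [-0.0342  0.2255 -0.2516  0.0089 -0.9311  1.1097]
```

>>> arm_command(
  commands=[0,0,0,-8,0,0,0,-8,0,0,0,-8,0,0,0,-8,0,0,0,0],
)

```text
clock: 20.4
position: [548.6, -181.4, 229.4]
ee_rot: [0.995, 0.044, 0.085, 0.011]
contact_force: [0.0, -0.5, -0.3]
gripper_width: 51.5
```

```bash
cat >> h.py <<'E'
def st():
    s=arm.read_state();M=R.from_quat(s['ee_rot']).as_matrix();j=np.array(s['joints']);r=np.array([np.cos(j[0]),np.sin(j[0])])
    print(round(s['clock'],2),'pos',np.array(s['position']),'tilt xy %.4f %.4f radial %.4f tang %.4f'%(M[0,2],M[1,2],M[:2,2]@r,M[:2,2]@[-r[1],r[0]]),'yaw %.1f'%np.degrees(np.arctan2(M[1,0],M[0,0])),'j',np.array2string(j,precision=4),'F',np.array(s['contact_force']),'w %.1f'%s['gripper_width'])
    return s,M
E
python3 - <<'E'
from h import *
st()
E
```

```text
20.4 pos [ 548.61 -181.45  229.36] tilt xy 0.1697 -0.0135 radial 0.1700 tang -0.0076 yaw 5.2 j [-0.0352  0.2261 -0.2405  0.0094 -0.9334  1.6896] F [ 0.04 -0.51 -0.3 ] w 51.5
```

>>> arm_command(
  commands=[0,0,0,8,0,0,0,0,0,0,0,0,0,0,0,0,0,0,0,0],
)

```text
clock: 20.9
position: [550.6, -181.8, 230.8]
ee_rot: [0.996, -0.029, 0.087, 0.004]
contact_force: [-0.5, 0.5, 0.6]
gripper_width: 51.1
```

Run:
```python
from h import *
s,M=st();print(s['joint_efforts'],s['joint_vel'])
```

```text
20.9 pos [ 550.56 -181.85  230.82] tilt xy 0.1725 -0.0138 radial 0.1729 tang -0.0077 yaw -3.4 j [-0.0357  0.227  -0.2359  0.0095 -0.9342  1.5427] F [-0.55  0.48  0.59] w 51.1
[ -0.   -30.72  18.54   4.05   0.35  -0.  ] [-0.  0.  0.  0.  0.  0.]
```

>>> arm_command(
  commands=[0,0,0,8,0,0,0,8,0,0,0,8,0,0,0,8,0,0,0,0],
)

```text
clock: 21.4
position: [550.6, -181.8, 230.8]
ee_rot: [0.946, -0.312, 0.084, -0.02]
contact_force: [0.1, -0.4, 0.2]
gripper_width: 51.2
```

Run:
```python
from h import *
s,M=st();print(s['joint_efforts'],s['joint_vel'])
```

```text
21.4 pos [ 550.57 -181.84  230.83] tilt xy 0.1723 -0.0138 radial 0.1727 tang -0.0076 yaw -36.8 j [-0.0357  0.2271 -0.2357  0.0095 -0.9345  0.9652] F [ 0.09 -0.36  0.19] w 51.2
[ -0.   -30.72  18.52   4.04   0.34  -0.47] [-0.   -0.   -0.   -0.   -0.    0.05]
```

>>> arm_command(
  commands=[0,0,-0.05,0,0,0,-0.05,0,0,0,-0.05,0,0,0,-0.05,0,0,0,0,0],
)

```text
clock: 21.9
position: [514.6, -179.6, 431.9]
ee_rot: [0.949, -0.303, 0.082, -0.018]
contact_force: [0.0, -0.5, -0.5]
gripper_width: 51.1
```

Run:
```python
from h import *
s,M=st();print(s['joint_efforts'],s['joint_vel'])
```

```text
21.9 pos [ 514.6  -179.58  431.92] tilt xy 0.1667 -0.0146 radial 0.1670 tang -0.0091 yaw -35.8 j [-0.033   0.0864  0.0877  0.0092 -1.4043  0.9845] F [ 0.01 -0.47 -0.46] w 51.1
[  0.09 -23.77  20.5    4.49  -0.    -0.02] [ 0.    0.03 -0.11 -0.06  0.02  0.04]
```

>>> arm_command(
  commands=[0,0,0,5,0,0,0,-5,0,0,0,5,0,0,0,-5,0,0,0,5],
)

```text
clock: 22.4
position: [514.6, -179.4, 434.6]
ee_rot: [0.937, -0.337, 0.085, -0.023]
contact_force: [0.4, -0.5, 0.3]
gripper_width: 51.3
```

Run:
```python
from h import *
s,M=st();print(s['joint_efforts'],s['joint_vel'])
```

```text
22.4 pos [ 514.58 -179.4   434.63] tilt xy 0.1739 -0.0142 radial 0.1742 tang -0.0085 yaw -40.0 j [-0.033   0.0825  0.0892  0.0086 -1.4023  0.9129] F [ 0.43 -0.45  0.29] w 51.3
[  0.   -25.19  20.68   4.53   0.34   1.06] [ 0.   -0.   -0.01  0.    0.   -0.92]
```

>>> arm_command(
  commands=[-0.045,0.017,0.02,0,-0.045,0.017,0.02,0,-0.045,0.017,0.02,0,-0.045,0.017,0.02,0,0,0,0,0],
)

```text
clock: 22.9
position: [348.8, -121.5, 316.9]
ee_rot: [0.94, -0.331, 0.08, -0.021]
contact_force: [1.0, 0.6, 0.8]
gripper_width: 50.8
```

Run:
```python
from h import *
s,M=st();print(s['joint_efforts'],s['joint_vel'])
```

```text
22.9 pos [ 348.83 -121.53  316.92] tilt xy 0.1647 -0.0145 radial 0.1608 tang -0.0384 yaw -39.1 j [ 0.1463 -0.2329 -0.4874  0.042  -1.155   0.7341] F [1.   0.62 0.84] w 50.8
[ 0.23 -9.78 19.49  4.55  0.36 -0.2 ] [-0.01  0.04  0.17  0.06  0.05  0.04]
```

>>> arm_command(
  commands=[-0.035,0.028,0.02,0,-0.035,0.028,0.02,0,-0.035,0.028,0.02,0,-0.035,0.028,0.02,0,0,0,0,0],
)

```text
clock: 23.4
position: [185.9, -125.9, 206.0]
ee_rot: [0.943, -0.323, 0.08, -0.019]
contact_force: [0.2, 0.1, -1.2]
gripper_width: 51.3
```

Run:
```python
from h import *
s,M=st();print(s['joint_efforts'],s['joint_vel'])
```

```text
23.4 pos [ 185.91 -125.87  206.04] tilt xy 0.1637 -0.0154 radial 0.1498 tang -0.0678 yaw -38.2 j [ 0.3314 -0.5814 -0.9313  0.0774 -1.0714  0.5472] F [ 0.2   0.11 -1.16] w 51.3
[ 0.57  8.01 19.47  4.59  0.28 -0.27] [-0.03  0.09  0.18  0.06  0.06  0.05]
```

>>> arm_command(
  commands=[0,0,0.012,0,0,0,0.012,0,0,0,0.012,0,0,0,0.012,0,0,0,0.012,0],
)

```text
clock: 23.9
position: [199.7, -125.9, 148.7]
ee_rot: [0.945, -0.313, 0.089, -0.024]
contact_force: [0.1, 0.2, 0.6]
gripper_width: 51.3
```

Run:
```python
from h import *
s,M=st()
```

```text
23.9 pos [ 199.69 -125.87  148.66] tilt xy 0.1824 -0.0105 radial 0.1717 tang -0.0622 yaw -37.1 j [ 0.2901 -0.4651 -1.0576  0.0862 -0.8072  0.5863] F [0.14 0.15 0.56] w 51.3
```

>>> arm_command(
  commands=[0,0,0.012,0,0,0,0.012,0,0,0,0.012,0,0,0,0.012,0,0,0,0.012,0],
)

```text
clock: 24.4
position: [226.0, -138.5, 105.7]
ee_rot: [0.948, -0.304, 0.084, -0.033]
contact_force: [0.5, 0.6, 0.1]
gripper_width: 51.5
```

Run:
```python
from h import *
s,M=st()
```

```text
24.4 pos [ 225.96 -138.5   105.67] tilt xy 0.1798 0.0123 radial 0.1801 tang -0.0070 yaw -36.0 j [ 0.1071 -0.2268 -1.0663  0.0133 -0.5502  0.8331] F [0.55 0.63 0.06] w 51.5
```

>>> arm_command(
  commands=[0.034,-0.033,0.007,-7,0.037,-0.029,0.007,-7,0.041,-0.024,0.008,-7,0.043,-0.019,0.008,0,0.043,-0.019,0.008,0],
)

```text
clock: 24.9
position: [467.3, -99.4, 108.1]
ee_rot: [0.99, -0.113, 0.089, -0.016]
contact_force: [-0.1, -0.6, 1.0]
gripper_width: 51.1
```

Run:
```python
from h import *
s,M=st()
```

```text
24.9 pos [467.32 -99.35 108.08] tilt xy 0.1789 0.0114 radial 0.1788 tang -0.0138 yaw -13.3 j [ 0.1406  0.2013 -0.6454  0.0267 -0.5445  1.1817] F [-0.06 -0.62  1.01] w 51.1
```

>>> arm_command(
  commands=[0.042,-0.016,0.018,0,0.042,-0.016,0.018,0,0.036,-0.016,0.018,0,0,0,0,0,0,0,0,0],
  jaw=0.35,
)

```text
clock: 25.4
position: [616.4, -77.7, 75.4]
ee_rot: [0.99, -0.104, 0.092, -0.015]
contact_force: [-0.6, -0.5, 0.3]
gripper_width: 29.7
```

Run:
```python
from h import *
s,M=st();snap('wrist','w9.png')
for p in ([610,-83,14],):print(px('wrist',p))
```

```text
25.4 pos [616.43 -77.69  75.41] tilt xy 0.1861 0.0105 radial 0.1857 tang -0.0161 yaw -12.2 j [ 0.1426  0.4539 -0.3498  0.0294 -0.5804  1.1962] F [-0.62 -0.55  0.29] w 29.7
[335.17 283.33]
```

View pics/w9.png

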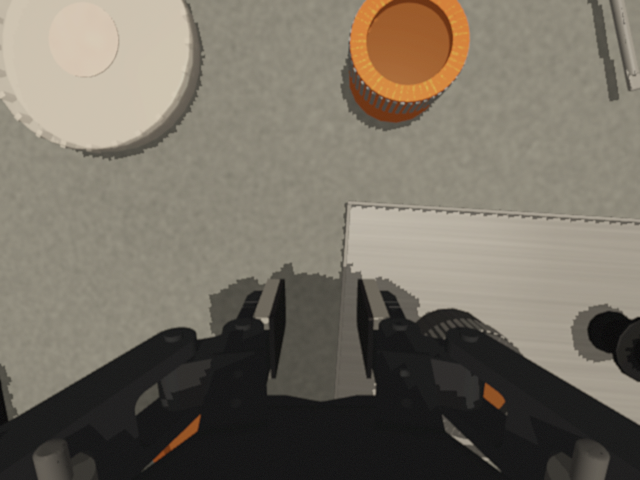

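>>> arm_command(
  commands=[-0.006,0.009,0.025,0,0,0,0,0,-0.004,0,0.02,0,0,0,0,0,0,0,0,0],
)

```text
clock: 25.95
position: [613.6, -84.8, 34.4]
ee_rot: [0.99, -0.101, 0.097, -0.015]
contact_force: [-0.3, -0.1, -0.2]
gripper_width: 29.7
```

Run:
```python
from h import *
s,M=st();snap('wrist','w10.png')
```

```text
25.95 pos [613.61 -84.83  34.36] tilt xy 0.1943 0.0103 radial 0.1940 tang -0.0152 yaw -12.0 j [ 0.131   0.5071 -0.3965  0.0334 -0.4722  1.2077] F [-0.3  -0.08 -0.21] w 29.7
```

View pics/w10.png

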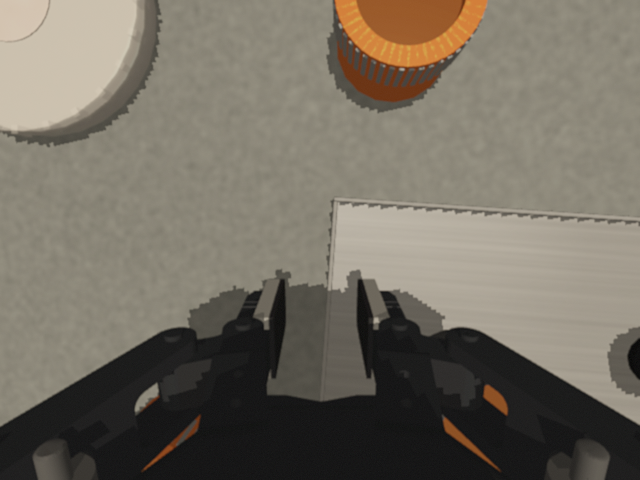

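>>> arm_command(
  commands=[-0.003,0.002,0.018,0,0,0,0,0,-0.001,0,0.009,0,0,0,0,0,0,0,0,0],
)

```text
clock: 26.5
position: [618.1, -85.1, 13.4]
ee_rot: [0.99, -0.1, 0.102, -0.016]
contact_force: [0.1, 0.4, 0.5]
gripper_width: 29.6
```

>>> arm_command(
  commands=[0,0,0,0,0,0,0,0,0,0,0,0,0,0,0,0,0,0,0,0],
  jaw=0,
)

```text
clock: 27.0
position: [617.4, -88.6, 13.9]
ee_rot: [0.99, -0.101, 0.101, -0.015]
contact_force: [0.4, 0.9, -0.9]
gripper_width: 0.2
```

Run:
```python
from h import *
s,M=st()
```

```text
27.0 pos [617.42 -88.64  13.92] tilt xy 0.2032 0.0084 radial 0.2027 tang -0.0170 yaw -11.9 j [ 0.1246  0.5408 -0.4103  0.042  -0.4158  1.2061] F [ 0.4   0.86 -0.87] w 0.2
```

>>> arm_command(
  commands=[0,0,0,0,0,0,0,0,-0.001,0,0.008,0,0,0,0,0,0,0,0,0],
  jaw=0.2,
)

```text
clock: 27.5
position: [618.6, -87.5, 5.7]
ee_rot: [0.99, -0.1, 0.102, -0.015]
contact_force: [1.6, 0.5, 0.3]
gripper_width: 16.9
```

>>> arm_command(
  commands=[0,0,0,0,0,0,0,0,0,0,0,0,0,0,0,0,0,0,0,0],
  jaw=0,
)

```text
clock: 28.0
position: [618.1, -88.7, 5.5]
ee_rot: [0.989, -0.104, 0.101, -0.015]
contact_force: [1.2, -1.0, 0.6]
gripper_width: 0.6
```

>>> arm_command(
  commands=[0,0,-0.005,0,0,0,-0.005,0,0,0,-0.005,0,0,0,-0.005,0,0,0,0,0],
)

```text
clock: 28.5
position: [613.0, -87.4, 10.2]
ee_rot: [0.99, -0.105, 0.097, -0.015]
contact_force: [-6.6, -0.1, 20.4]
gripper_width: 0.6
```

Run:
```python
from h import *
s,M=st()
```

```text
28.5 pos [613.03 -87.45  10.2 ] tilt xy 0.1944 0.0102 radial 0.1941 tang -0.0143 yaw -12.3 j [ 0.1263  0.5436 -0.4145  0.0353 -0.4175  1.2031] F [-6.55 -0.09 20.37] w 0.6
```

>>> arm_command(
  commands=[0,0,-0.012,0,0,0,-0.012,0,0,0,-0.012,0,0,0,-0.012,0,0,0,0,0],
)

```text
clock: 29.0
position: [603.4, -87.2, 62.1]
ee_rot: [0.99, -0.102, 0.097, -0.015]
contact_force: [-0.1, 0.2, -0.4]
gripper_width: -0.5
```

Run:
```python
from h import *
s,M=st()
```

```text
29.0 pos [603.38 -87.2   62.13] tilt xy 0.1958 0.0102 radial 0.1955 tang -0.0152 yaw -12.0 j [ 0.1293  0.4537 -0.3986  0.0304 -0.522   1.2116] F [-0.13  0.16 -0.35] w -0.5
```

>>> arm_command(
  commands=[0,0,-0.02,0,-0.016,0.03,-0.01,-7,-0.02,0.03,0,-7,0,0,0,0,0,0,0,0],
  jaw=0.95,
)

```text
clock: 29.5
position: [553.8, -143.1, 87.1]
ee_rot: [0.994, 0.025, 0.102, -0.003]
contact_force: [0.3, 0.3, 0.5]
gripper_width: 72.3
```

Run:
```python
from h import *
s,M=st();snap('wrist','w11.png')
for p in ([551,-140,48],[551,-140,2]):print(px('wrist',p))
places('wrist',['cell','cell_top'],2)
np.save('K11.npy',np.array(arm.camera_info('wrist')['world_from_camera']))
```

```text
29.5 pos [ 553.78 -143.1    87.07] tilt xy 0.2023 0.0103 radial 0.2025 tang 0.0046 yaw 2.9 j [ 0.0278  0.3667 -0.4532 -0.0089 -0.5469  1.6007] F [0.26 0.29 0.52] w 72.3
[312.84 288.  ]
[314.44 274.12]
wrist cell 0.82 world [548.62   3.71   2.41] px [ 93.48 266.79]
wrist cell 0.78 world [ 720.34 -138.53    3.61] px [325.47   4.  ]
wrist cell_top 0.94 world [ 553.41 -146.38   46.41] px [325.14 283.51]
wrist cell_top 0.68 world [540.5    2.76  45.05] px [ 45.66 292.99]
```

View pics/w11.png

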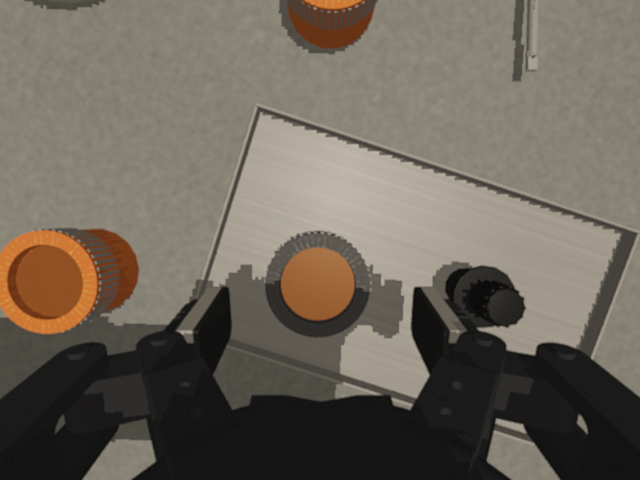

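>>> arm_command(
  commands=[-0.004,0,0.022,0,0,0,0,0,-0.004,0,0.018,0,0,0,0,0,0,0,0,0],
)

```text
clock: 30.15
position: [558.8, -139.7, 47.1]
ee_rot: [0.994, 0.028, 0.103, -0.002]
contact_force: [0.7, 0.1, -0.2]
gripper_width: 81.5
```

Run:
```python
from h import *
s,M=st();snap('wrist','w12.png')
for p in ([553,-142.6,48],):print(px('wrist',p))
```

```text
30.15 pos [ 558.78 -139.67   47.1 ] tilt xy 0.2054 0.0107 radial 0.2057 tang 0.0037 yaw 3.2 j [ 0.0342  0.4318 -0.4835 -0.0085 -0.4483  1.6004] F [ 0.68  0.13 -0.23] w 81.5
[324.21 314.24]
```

View pics/w12.png

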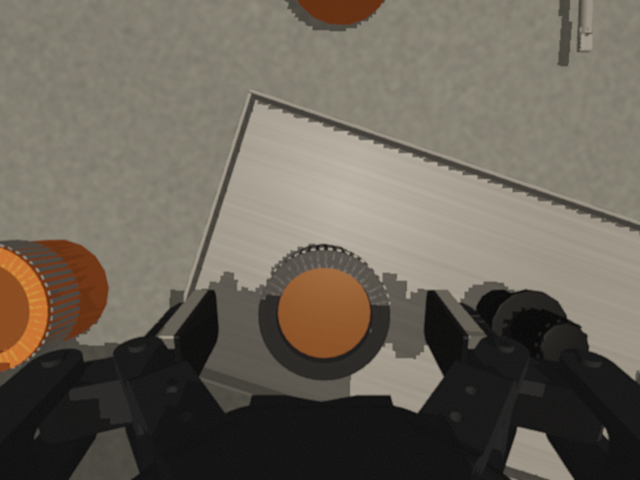

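>>> arm_command(
  commands=[-0.004,0.003,0.016,0,0,0,0,0,-0.004,0,0.009,0,0,0,0,0,0,0,0,0],
)

```text
clock: 30.7
position: [559.3, -142.4, 25.1]
ee_rot: [0.994, 0.029, 0.107, -0.002]
contact_force: [0.3, 1.2, -0.2]
gripper_width: 80.9
```

>>> arm_command(
  commands=[-0.002,0,0.002,0,0,0,0,0,0,0,0,0,0,0,0,0,0,0,0,0],
  jaw=0.3,
)

```text
clock: 31.2
position: [558.0, -142.3, 23.8]
ee_rot: [0.994, 0.029, 0.108, -0.002]
contact_force: [1.2, -0.6, -0.2]
gripper_width: 54.1
```

>>> arm_command(
  commands=[0,0,-0.025,0,0,0,-0.025,0,0,0,-0.03,0,0,0,-0.03,0,0,0,-0.03,0],
)

```text
clock: 31.7
position: [522.1, -143.6, 156.8]
ee_rot: [0.995, 0.028, 0.098, -0.003]
contact_force: [0.5, -0.8, -1.9]
gripper_width: 54.5
```

Run:
```python
from h import *
s,M=st();snap('wrist','w13.png');snap('side','s13.png')
```

```text
31.7 pos [ 522.06 -143.64  156.76] tilt xy 0.1947 0.0117 radial 0.1949 tang 0.0063 yaw 3.2 j [ 0.0274  0.2307 -0.4352 -0.0097 -0.7088  1.6061] F [ 0.51 -0.83 -1.88] w 54.5
```

View pics/w13.png

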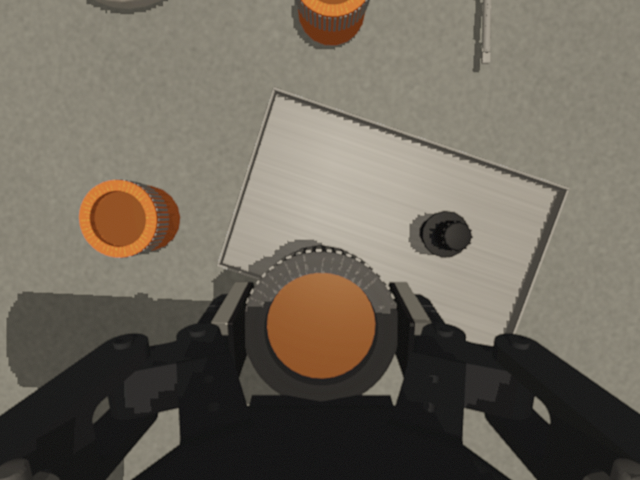

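View pics/s13.png

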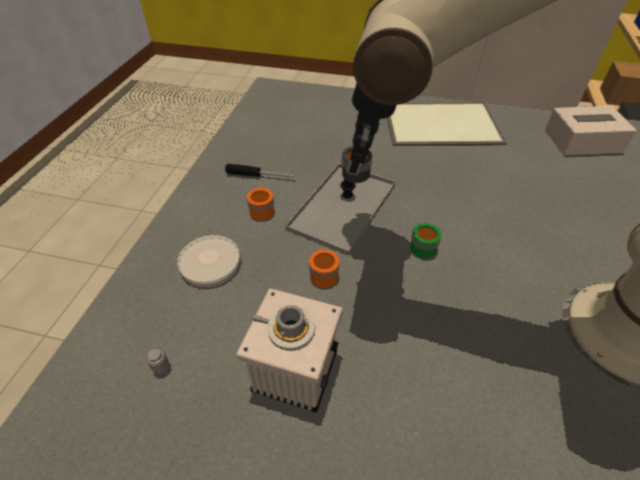

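>>> arm_command(
  commands=[0.006,-0.042,-0.012,0,0.006,-0.042,-0.012,0,0.006,-0.042,-0.012,0,0.006,-0.042,-0.012,0,0.006,-0.042,0,0],
)

```text
clock: 32.3
position: [530.0, 68.3, 209.8]
ee_rot: [0.995, 0.021, 0.098, -0.002]
contact_force: [1.1, 0.2, -2.1]
gripper_width: 54.3
```

Run:
```python
from h import *
s,M=st()
```

```text
32.3 pos [529.95  68.31 209.83] tilt xy 0.1953 0.0089 radial 0.1775 tang -0.0819 yaw 2.4 j [ 0.4781  0.1546 -0.4279  0.1131 -0.8125  1.0648] F [ 1.05  0.16 -2.13] w 54.3
```

>>> arm_command(
  commands=[0.008,-0.042,0,0,0.007,-0.042,0,0,0.006,-0.035,0,0,0,0,0,0,0,0,0,0],
)

```text
clock: 32.8
position: [542.1, 197.6, 206.3]
ee_rot: [0.995, 0.024, 0.093, -0.001]
contact_force: [-0.4, -0.0, -2.3]
gripper_width: 54.3
```

Run:
```python
from h import *
s,M=st();print(M)
snap('side','s14.png')
```

```text
32.8 pos [542.09 197.59 206.35] tilt xy 0.1849 0.0062 radial 0.1468 tang -0.1126 yaw 2.8 j [ 0.6879  0.2399 -0.3382  0.1504 -0.85    0.8408] F [-0.39 -0.   -2.32] w 54.3
[[ 0.98  0.05  0.18]
 [ 0.05 -1.    0.01]
 [ 0.19  0.   -0.98]]
```

>>> arm_command(
  commands=[0.009,-0.008,0,0,0,0,0,0,-0.003,0,0.016,0,0,0,0,0,0,0,0,0],
)

```text
clock: 33.35
position: [551.9, 202.5, 191.1]
ee_rot: [0.995, 0.021, 0.093, -0.0]
contact_force: [-0.2, 1.4, -1.4]
gripper_width: 54.2
```

Run:
```python
from h import *
s,M=st()
snap('side','s15.png')
im=cv2.imread('pics/s15.png')[250:400,210:370];cv2.imwrite('pics/c15.png',cv2.resize(im,(800,600)[:2] if 0 else (640,600),interpolation=2))
```

```text
33.35 pos [551.89 202.53 191.14] tilt xy 0.1842 0.0047 radial 0.1458 tang -0.1127 yaw 2.5 j [ 0.6834  0.2729 -0.3354  0.1545 -0.8213  0.8332] F [-0.16  1.38 -1.4 ] w 54.2
```

View pics/c15.png

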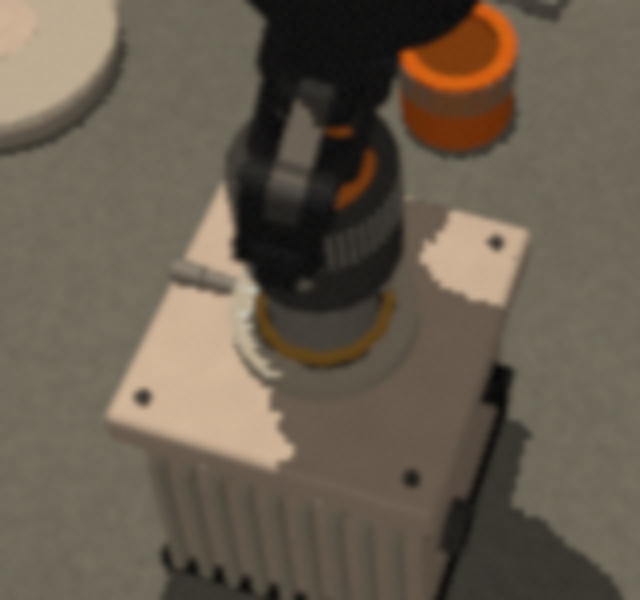

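>>> arm_command(
  commands=[-0.001,-0.003,0,0,0,0,0,0,-0.002,0,0.007,0,0,0,0,0,0,0,0,0],
)

```text
clock: 33.9
position: [550.2, 205.5, 184.9]
ee_rot: [0.995, 0.021, 0.093, -0.001]
contact_force: [0.0, -0.8, -2.0]
gripper_width: 54.3
```

Run:
```python
from h import *
s,M=st()
```

```text
33.9 pos [550.21 205.54 184.87] tilt xy 0.1860 0.0062 radial 0.1474 tang -0.1135 yaw 2.4 j [ 0.6898  0.2773 -0.3483  0.1585 -0.8026  0.8211] F [ 0.03 -0.79 -1.99] w 54.3
```

>>> arm_command(
  commands=[0,0,0.005,0,0,0,0,0,-0.001,0,0.005,0,0,0,0,0,0,0,0,0],
)

```text
clock: 34.4
position: [551.4, 205.8, 173.9]
ee_rot: [0.995, 0.021, 0.094, -0.001]
contact_force: [0.4, 0.4, -1.2]
gripper_width: 54.3
```

Run:
```python
from h import *
s,M=st();print(s['wrist_torque'])
```

```text
34.4 pos [551.43 205.79 173.92] tilt xy 0.1864 0.0064 radial 0.1480 tang -0.1135 yaw 2.5 j [ 0.6885  0.2901 -0.3623  0.1628 -0.7755  0.8167] F [ 0.41  0.42 -1.24] w 54.3
[-0.07  0.47  0.03]
```

>>> arm_command(
  commands=[-0.001,0,0.004,0,0,0,0.002,5,0,0.001,0.002,5,0,0.001,0.002,5,0,0.001,0.002,5],
)

```text
clock: 34.9
position: [553.0, 202.1, 172.0]
ee_rot: [0.983, -0.154, 0.096, -0.017]
contact_force: [-9.8, 1.1, 9.3]
gripper_width: 54.6
```

Run:
```python
from h import *
s,M=st();print(s['wrist_torque'])
```

```text
34.9 pos [553.03 202.07 172.03] tilt xy 0.1939 0.0032 radial 0.1522 tang -0.1201 yaw -18.1 j [ 0.6845  0.2898 -0.3737  0.1751 -0.761   0.4581] F [-9.82  1.14  9.33] w 54.6
[0.06 2.65 0.57]
```

>>> arm_command(
  commands=[-0.002,0.001,0.001,5,-0.001,0.001,0.002,5,-0.001,0.001,0.002,5,-0.001,0.001,0.002,0,-0.001,0,0.002,0],
)

```text
clock: 35.4
position: [551.4, 200.1, 172.8]
ee_rot: [0.953, -0.284, 0.1, -0.031]
contact_force: [-3.5, -3.7, 7.2]
gripper_width: 54.0
```

Run:
```python
from h import *
s,M=st();print(s['wrist_torque'])
```

```text
35.4 pos [551.38 200.06 172.78] tilt xy 0.2078 0.0025 radial 0.1622 tang -0.1300 yaw -33.8 j [ 0.6879  0.2801 -0.3948  0.1938 -0.741   0.1708] F [-3.53 -3.72  7.23] w 54.0
[-1.03  1.12 -0.27]
```

>>> arm_command(
  commands=[0,0,0,0,0,0,0,0,0,-0.002,0,-8,0,-0.002,0,-8,0,-0.001,0,-8],
  jaw=0.8,
)

```text
clock: 35.9
position: [555.0, 205.6, 175.1]
ee_rot: [0.992, -0.072, 0.106, -0.01]
contact_force: [0.4, -0.0, -0.2]
gripper_width: 68.2
```

>>> arm_command(
  commands=[0,0,0,-8,0,0,0,-8,0,0,0,-8,0,0,0,-7,0,0,0,0],
)

```text
clock: 36.4
position: [556.1, 206.9, 174.9]
ee_rot: [0.972, 0.208, 0.106, 0.019]
contact_force: [-0.7, 0.2, 0.9]
gripper_width: 68.3
```

Run:
```python
from h import *
s,M=st();snap('wrist','w16.png')
for p in ([545.8,205.2,196.5],):print(px('wrist',p))
```

```text
36.4 pos [556.11 206.89 174.87] tilt xy 0.2138 0.0070 radial 0.1690 tang -0.1311 yaw 24.6 j [ 0.6924  0.2861 -0.3818  0.1954 -0.7412  1.1662] F [-0.66  0.2   0.91] w 68.3
[314.92 340.83]
```

View pics/w16.png

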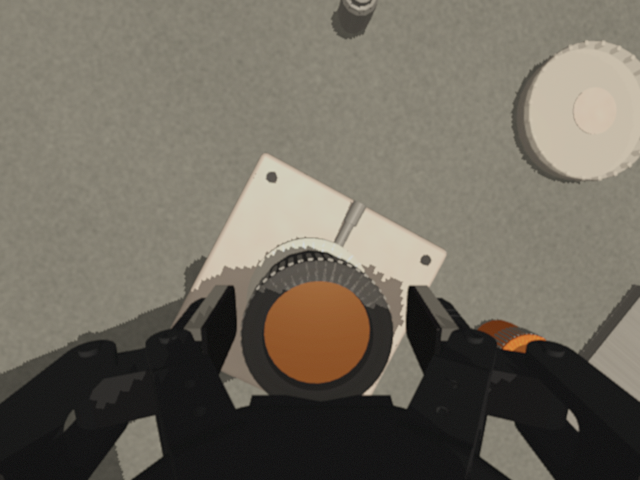

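>>> arm_command(
  commands=[-0.004,-0.001,0.001,0,0,0,0,0,0,0,0,0,0,0,0,0,0,0,0,0],
  jaw=0.3,
)

```text
clock: 36.95
position: [552.8, 206.7, 174.1]
ee_rot: [0.973, 0.204, 0.107, 0.018]
contact_force: [0.5, -0.9, 2.0]
gripper_width: 54.3
```

Run:
```python
from h import *
s,M=st()
```

```text
36.95 pos [552.81 206.71 174.13] tilt xy 0.2165 0.0084 radial 0.1715 tang -0.1324 yaw 24.2 j [ 0.6965  0.2805 -0.3938  0.1994 -0.7325  1.1509] F [ 0.54 -0.94  2.05] w 54.3
```

>>> arm_command(
  commands=[-0.001,0.0,0.003,5,-0.001,0.0005,0.002,5,-0.001,0.001,0.002,5,-0.001,0.001,0.002,5,-0.001,0.001,0.002,5],
)

```text
clock: 37.45
position: [553.1, 201.9, 174.4]
ee_rot: [0.993, -0.013, 0.114, -0.004]
contact_force: [-6.1, -1.5, 12.2]
gripper_width: 54.4
```

Run:
```python
from h import *
s,M=st();print(s['wrist_torque'])
```

```text
37.45 pos [553.09 201.94 174.44] tilt xy 0.2274 0.0055 radial 0.1785 tang -0.1411 yaw -1.6 j [ 0.6932  0.274  -0.4104  0.2164 -0.7168  0.6999] F [-6.05 -1.51 12.18] w 54.4
[-0.69  1.71  0.44]
```

>>> arm_command(
  commands=[-0.001,0.001,0.001,5,-0.001,0.001,0.002,5,-0.001,0.001,0.002,5,-0.001,0.001,0.002,5,-0.001,0.001,0.002,5],
)

```text
clock: 37.95
position: [549.6, 198.1, 171.2]
ee_rot: [0.965, -0.235, 0.114, -0.031]
contact_force: [0.4, 1.1, -1.1]
gripper_width: 53.8
```

Run:
```python
from h import *
s,M=st();print(s['wrist_torque'])
```

```text
37.95 pos [549.61 198.12 171.23] tilt xy 0.2336 0.0059 radial 0.1835 tang -0.1448 yaw -28.0 j [ 0.6931  0.2675 -0.4342  0.2279 -0.6954  0.2379] F [ 0.41  1.13 -1.11] w 53.8
[0.26 0.66 0.08]
```

>>> arm_command(
  commands=[-0.001,0.0005,0.004,0,-0.001,0.0005,0.004,0,-0.001,0.0005,0.003,0,0,0,0,0,0,0,0,0],
)

```text
clock: 38.45
position: [550.2, 198.6, 166.1]
ee_rot: [0.966, -0.23, 0.117, -0.031]
contact_force: [-0.4, 1.2, 1.3]
gripper_width: 54.3
```

Run:
```python
from h import *
s,M=st();print(s['wrist_torque'])
snap('side','s17.png')
im=cv2.imread('pics/s17.png')[250:400,210:370];cv2.imwrite('pics/c17.png',cv2.resize(im,(640,600),interpolation=2))
```

```text
38.45 pos [550.24 198.63 166.15] tilt xy 0.2401 0.0056 radial 0.1881 tang -0.1494 yaw -27.6 j [ 0.6946  0.2719 -0.4488  0.242  -0.673   0.2313] F [-0.37  1.22  1.34] w 54.3
[ 0.11  0.64 -0.12]
```

View pics/c17.png

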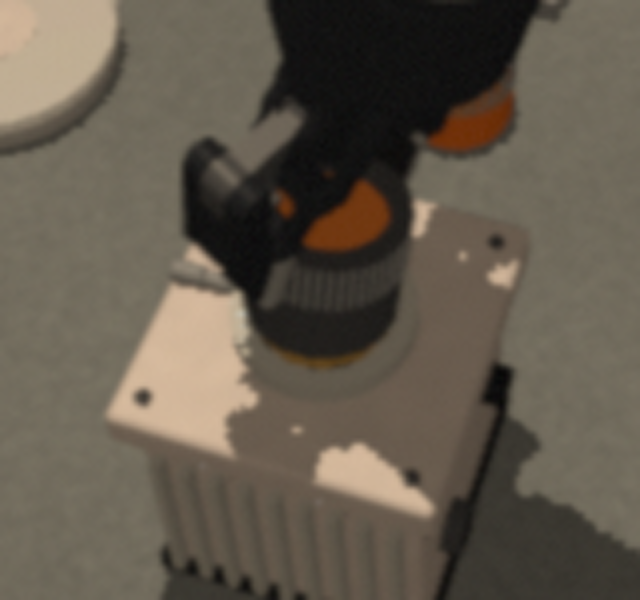

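>>> arm_command(
  commands=[0,0,0,0,0,0,0,0,0,0,0,0,0,-0.004,0,-8,0,-0.004,0,-8],
  jaw=0.8,
)

```text
clock: 39.0
position: [553.5, 205.6, 164.8]
ee_rot: [0.989, -0.088, 0.119, -0.013]
contact_force: [0.1, 0.7, -0.2]
gripper_width: 68.8
```

>>> arm_command(
  commands=[0,0,0,-8,0,0,0,-4,0,0,0,0,0,0,0,0,0,0,0,0],
)

```text
clock: 39.5
position: [553.1, 204.5, 162.7]
ee_rot: [0.993, 0.02, 0.118, 0.002]
contact_force: [0.3, -0.4, -0.0]
gripper_width: 68.3
```

Run:
```python
from h import *
s,M=st();snap('wrist','w18.png')
for p in ([545.8,205.2,186],):print(px('wrist',p))
snap('side','s18.png')
im=cv2.imread('pics/s18.png')[250:400,210:370];cv2.imwrite('pics/c18.png',cv2.resize(im,(640,600),interpolation=2))
```

```text
39.5 pos [553.09 204.52 162.73] tilt xy 0.2350 0.0006 radial 0.1801 tang -0.1510 yaw 2.3 j [ 0.7003  0.2863 -0.4372  0.2429 -0.6787  0.7334] F [ 0.32 -0.38 -0.05] w 68.3
[315.29 333.55]
```

View pics/w18.png

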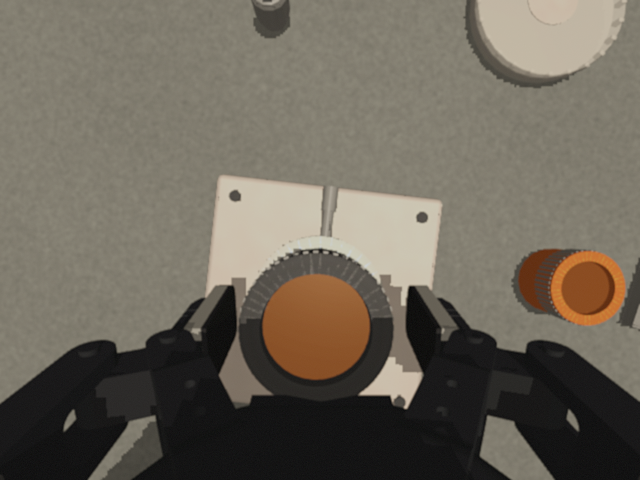

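View pics/c18.png

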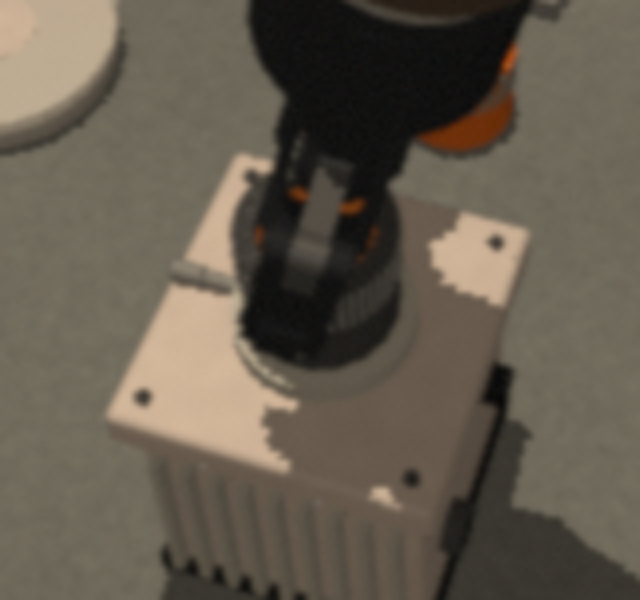

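>>> arm_command(
  commands=[0,0,0,0,0,0,0,0,0,0,0,0,0,0,0,0,0,0,0,0],
  jaw=0.3,
)

```text
clock: 40.1
position: [553.2, 204.9, 163.7]
ee_rot: [0.993, 0.019, 0.119, 0.002]
contact_force: [-0.7, -0.4, 1.3]
gripper_width: 54.0
```

>>> arm_command(
  commands=[-0.0005,0,0.002,0,-0.001,0,0.003,0,-0.001,0,0.003,0,0,0,0,0,0,0,0,0],
)

```text
clock: 40.6
position: [553.3, 204.9, 162.1]
ee_rot: [0.992, 0.02, 0.122, 0.001]
contact_force: [-2.4, -0.9, 3.4]
gripper_width: 53.9
```

Run:
```python
from h import *
s,M=st();print(s['wrist_torque'])
```

```text
40.6 pos [553.29 204.89 162.12] tilt xy 0.2424 0.0020 radial 0.1863 tang -0.1550 yaw 2.3 j [ 0.702   0.2845 -0.4468  0.2538 -0.6655  0.7223] F [-2.41 -0.87  3.4 ] w 53.9
[-0.1   0.89 -0.02]
```

>>> arm_command(
  commands=[-0.001,0,0.004,0,-0.001,0,0.004,0,-0.001,0,0.004,0,-0.001,0,0.004,0,-0.001,0,0.004,0],
)

```text
clock: 41.1
position: [553.8, 205.0, 160.1]
ee_rot: [0.991, 0.02, 0.129, 0.001]
contact_force: [-15.0, -1.8, 24.6]
gripper_width: 54.5
```

Run:
```python
from h import *
s,M=st();print(s['wrist_torque'])
```

```text
41.1 pos [553.79 205.02 160.1 ] tilt xy 0.2566 0.0024 radial 0.1971 tang -0.1644 yaw 2.4 j [ 0.7047  0.2824 -0.4678  0.2795 -0.6383  0.6973] F [-14.97  -1.79  24.62] w 54.5
[-0.5   3.38 -0.18]
```

>>> arm_command(
  commands=[-0.003,0,0.003,0,-0.002,0,0.003,0,-0.002,0,0.003,0,-0.002,0,0.003,0,-0.002,0,0.003,0],
)

```text
clock: 41.6
position: [553.9, 205.2, 160.3]
ee_rot: [0.99, 0.022, 0.141, -0.0]
contact_force: [-7.5, -2.4, 18.1]
gripper_width: 54.2
```

Run:
```python
from h import *
s,M=st();print(s['wrist_torque'])
snap('side','s19.png')
im=cv2.imread('pics/s19.png')[280:360,240:340];cv2.imwrite('pics/c19.png',cv2.resize(im,(750,600),interpolation=2))
snap('wrist','w19.png')
s,M=st()
```

```text
41.6 pos [553.87 205.19 160.32] tilt xy 0.2798 0.0062 radial 0.2165 tang -0.1773 yaw 2.5 j [ 0.7084  0.2734 -0.4989  0.3191 -0.6006  0.6597] F [-7.49 -2.45 18.05] w 54.2
[-1.    1.57 -0.35]
41.7 pos [553.86 205.22 160.3 ] tilt xy 0.2798 0.0063 radial 0.2166 tang -0.1773 yaw 2.6 j [ 0.7084  0.2734 -0.4989  0.3191 -0.6005  0.6599] F [-6.76 -2.43 16.94] w 53.9
```

View pics/c19.png

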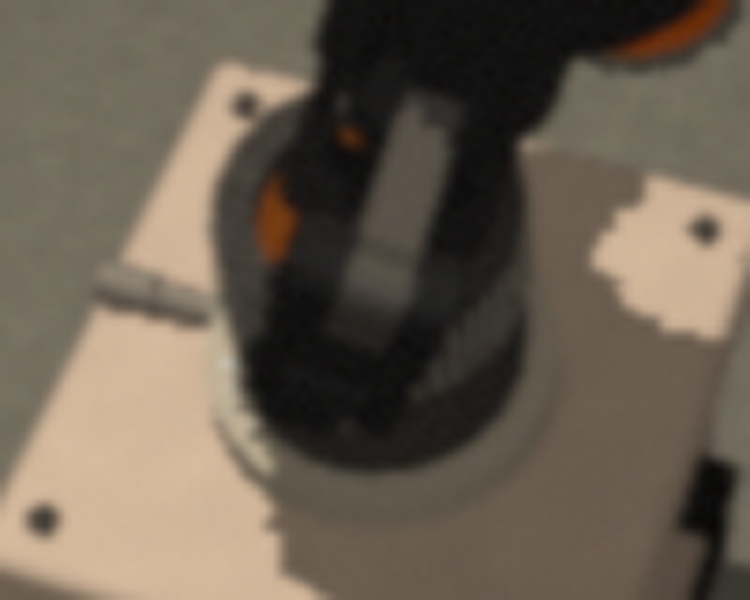

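View pics/w19.png

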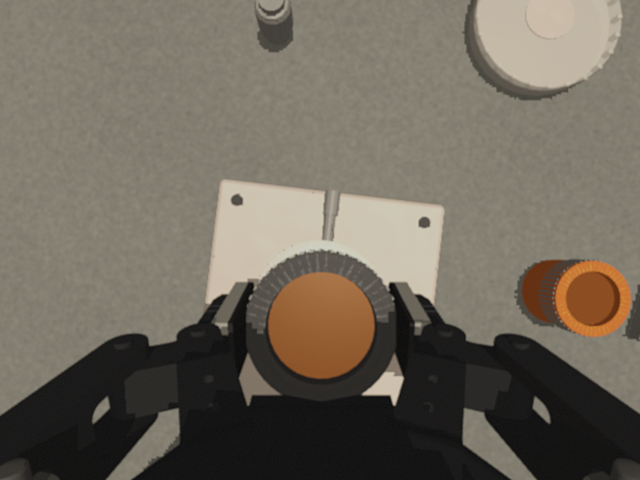

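Run:
```python
from h import *
def circ(cam,c,r,z,n=72):
    return np.array([px(cam,[c[0]+r*np.cos(a),c[1]+r*np.sin(a),z]) for a in np.linspace(0,2*np.pi,n)])
def draw(cam,fn,box,items,out,f):
    im=cv2.imread('pics/'+fn);x0,y0,x1,y1=box
    im=cv2.resize(im[y0:y1,x0:x1],None,fx=f,fy=f,interpolation=2)
    for c,r,z,col in items:
        p=((circ(cam,c,r,z)-[x0,y0]+.5)*f).astype(np.int32);cv2.polylines(im,[p],True,col,1)
    return im
c=(546.3,205.2)
it=[(c,33,136,(255,0,0)),(c,27,136,(0,255,0)),(c,28,182,(0,0,255))]
a=draw('side','s19.png',(240,280,340,370),it,'',6)
b=draw('side','s0.png' if 0 else 'side0.png',(240,280,340,370),[(c,33,136,(255,0,0)),(c,10,190,(0,0,255)),(c,18,166,(0,255,0))],'',6)
w=draw('wrist','w19.png',(190,160,460,420),it,'',2.2)
cv2.imwrite('pics/o1.png',np.hstack([a,b])[:, :][:540,:1200][::1,::1] if 0 else cv2.resize(np.hstack([a,b]),(800,360)))
cv2.imwrite('pics/o2.png',w)
```

```text
(no output)
```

View pics/o1.png

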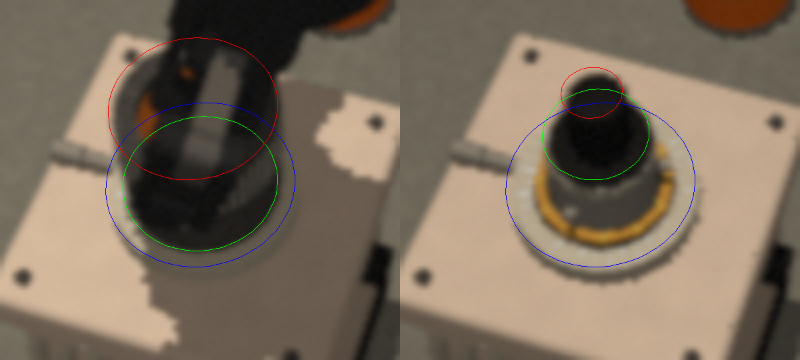

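View pics/o2.png

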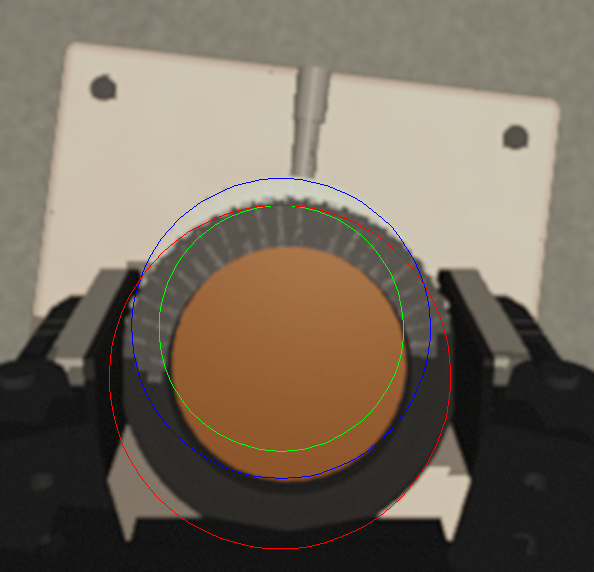

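Run:
```python
import cv2,numpy as np
for f in ('s17','s18','s19'):
    g=cv2.imread(f'pics/{f}.png',0)
    for x in (292,297,302): print(f,x,g[330:354,x])
a=[cv2.resize(cv2.imread(f'pics/{f}.png')[290:360,250:330],(400,350),interpolation=0) for f in('s18','s19')]
cv2.imwrite('pics/cmp.png',np.hstack(a))
```

```text
s17 292 [30 30 31 30 30 31 31 32 34 47 63 69 77 86 88 88 88 87 86 88 90 93 92 94]
s17 297 [29 30 28 30 30 30 29 34 46 61 64 76 85 89 90 88 86 86 86 88 94 93 93 93]
s17 302 [28 28 28 29 28 34 51 70 82 87 88 88 89 88 85 85 85 88 91 93 93 91 92 92]
s18 292 [30 38 42 31 26 27 27 29 27 30 31 38 60 81 87 88 86 87 86 86 89 92 92 91]
s18 297 [47 42 34 28 28 28 29 29 28 29 45 72 85 88 88 88 86 84 85 87 91 92 91 91]
s18 302 [28 28 28 26 27 26 30 39 58 75 85 88 88 86 85 84 83 86 90 92 91 91 92 90]
s19 292 [16 16 16 15 17 18 23 25 29 29 31 31 49 79 87 89 88 88 87 87 90 92 93 93]
s19 297 [44 44 39 31 31 31 27 26 29 30 32 52 77 87 89 88 86 86 86 89 92 93 93 93]
s19 302 [34 28 28 27 27 26 28 28 42 66 83 88 89 88 85 84 85 88 92 93 94 93 93 92]
```

View pics/cmp.png

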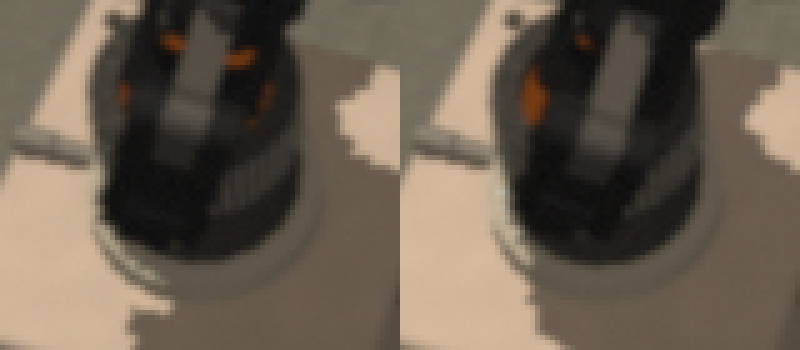

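Run:
```python
from h import *
c=(546.3,205.2)
def edge(r,z,xs,c=c):
    p=np.array([px('side',[c[0]+r*np.cos(a),c[1]+r*np.sin(a),z]) for a in np.linspace(0,2*np.pi,2000)])
    return [p[abs(p[:,0]-x)<.6][:,1].max() for x in xs]
xs=np.array([292,297,302])-1.0
f=np.array(edge(33,136,xs))
for z in (136,138,140): print(z,'gap',f-np.array(edge(27,z,xs)))
print(f)
for fn in('s17','s18','s19','side0'):
    g=cv2.imread(f'pics/{fn}.png',0).astype(float)
    print(fn,[g[342:358,x].astype(int).tolist() for x in (292,297,302)])
```

```text
Traceback (most recent call last):
  File "h.py", line 16, in px
    i=arm.camera_info(cam);T=np.linalg.inv(np.array(i['world_from_camera']));c=T[:3,:3]@np.array(w,float)+T[:3,3];p=np.array(i['camera_matrix'])@c;return p[:2]/p[2]
ValueError: time passes only in moves, steps and waits
```

Run:
```python
from h import *
i=arm.camera_info('side');T=np.linalg.inv(np.array(i['world_from_camera']));K=np.array(i['camera_matrix'])
def P(w):
    q=K@(T[:3,:3]@w+T[:3,3]);return q[:2]/q[2]
c=(546.3,205.2)
def edge(r,z,xs,c=c):
    p=np.array([P(np.array([c[0]+r*np.cos(a),c[1]+r*np.sin(a),z])) for a in np.linspace(0,2*np.pi,2000)])
    return [p[abs(p[:,0]-x)<.6][:,1].max() for x in xs]
xs=np.array([292,297,302])-1.0
f=np.array(edge(33,136,xs))
for z in (136,138,140): print(z,'gap',f-np.array(edge(27,z,xs)))
print(f)
for fn in('s17','s18','s19','side0'):
    g=cv2.imread(f'pics/{fn}.png',0).astype(float)
    print(fn,[g[342:358,x].astype(int).tolist() for x in (292,297,302)])
```

```text
136 gap [3.99 4.13 4.56]
138 gap [4.76 4.91 5.36]
140 gap [5.52 5.69 6.15]
[346.15 345.31 343.43]
s17 [[77, 86, 88, 88, 88, 87, 86, 88, 90, 93, 92, 94, 92, 92, 93, 93], [85, 89, 90, 88, 86, 86, 86, 88, 94, 93, 93, 93, 93, 93, 92, 92], [89, 88, 85, 85, 85, 88, 91, 93, 93, 91, 92, 92, 92, 92, 92, 91]]
s18 [[60, 81, 87, 88, 86, 87, 86, 86, 89, 92, 92, 91, 92, 92, 92, 92], [85, 88, 88, 88, 86, 84, 85, 87, 91, 92, 91, 91, 92, 90, 91, 90], [88, 86, 85, 84, 83, 86, 90, 92, 91, 91, 92, 90, 92, 91, 91, 91]]
s19 [[49, 79, 87, 89, 88, 88, 87, 87, 90, 92, 93, 93, 93, 94, 92, 94], [77, 87, 89, 88, 86, 86, 86, 89, 92, 93, 93, 93, 93, 92, 92, 92], [89, 88, 85, 84, 85, 88, 92, 93, 94, 93, 93, 92, 94, 92, 93, 92]]
side0 [[130, 163, 172, 175, 165, 134, 96, 84, 110, 157, 172, 175, 174, 174, 174, 174], [161, 167, 168, 161, 137, 99, 83, 105, 150, 171, 174, 173, 172, 173, 173, 173], [167, 160, 135, 98, 82, 102, 143, 168, 174, 174, 173, 174, 174, 173, 173, 172]]
```

>>> arm_command(
  commands=[0,0,0,0,0,0,0,0,0,0,0,0,-0.001,-0.0015,-0.003,0,0,0,0,0],
  jaw=0.8,
)

```text
clock: 42.2
position: [551.9, 206.5, 161.6]
ee_rot: [0.99, 0.021, 0.141, -0.0]
contact_force: [0.6, -0.0, -0.2]
gripper_width: 68.2
```

Run:
```python
from h import *
s,M=st();snap('wrist','w20.png');snap('side','s20.png')
g=cv2.imread('pics/s20.png',0)
for x in (292,297,302): print(x,g[334:346,x])
```

```text
42.2 pos [551.86 206.51 161.6 ] tilt xy 0.2790 0.0062 radial 0.2151 tang -0.1777 yaw 2.5 j [ 0.7129  0.2701 -0.4992  0.3179 -0.6049  0.6568] F [ 0.58 -0.05 -0.2 ] w 68.2
292 [17 17 15 17 17 17 19 32 58 82 88 89]
297 [28 30 29 29 30 29 46 72 87 88 88 88]
302 [28 29 30 48 72 83 89 89 89 89 86 85]
```

View pics/w20.png

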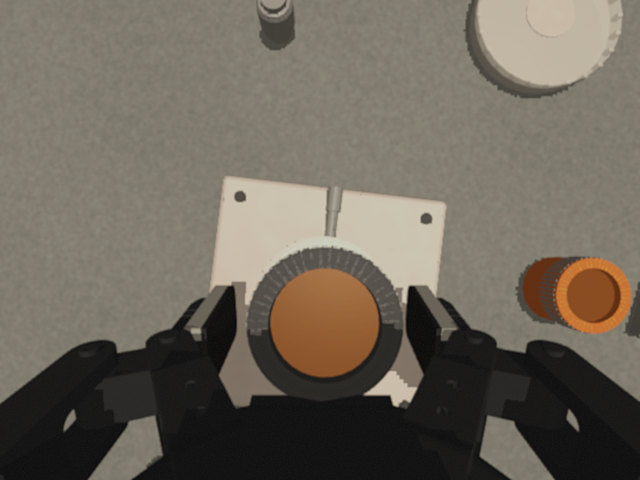

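>>> arm_command(
  commands=[0,0.001,0,0,0,0,0,0,0,0,0,0,0,0,0,0,0,0,0,0],
  jaw=0.3,
)

```text
clock: 42.8
position: [551.8, 205.3, 161.6]
ee_rot: [0.99, 0.021, 0.141, 0.0]
contact_force: [-0.2, 0.4, 2.2]
gripper_width: 54.4
```

Run:
```python
from h import *
s,M=st()
```

```text
42.8 pos [551.75 205.34 161.6 ] tilt xy 0.2786 0.0059 radial 0.2149 tang -0.1774 yaw 2.5 j [ 0.7113  0.2694 -0.5     0.3172 -0.605   0.6589] F [-0.21  0.42  2.24] w 54.4
```

>>> arm_command(
  commands=[-0.002,0,0.004,0,-0.002,0,0.005,0,-0.002,0,0.005,0,-0.002,0,0.005,0,-0.002,0,0.005,0],
)

```text
clock: 43.3
position: [552.4, 205.5, 157.7]
ee_rot: [0.988, 0.022, 0.152, -0.001]
contact_force: [-17.0, -3.8, 28.4]
gripper_width: 54.3
```

Run:
```python
from h import *
s,M=st();print(s['wrist_torque']);snap('side','s21.png')
g=cv2.imread('pics/s21.png',0)
for x in (292,297,302): print(x,g[334:346,x])
```

```text
43.3 pos [552.36 205.45 157.7 ] tilt xy 0.3011 0.0078 radial 0.2328 tang -0.1911 yaw 2.6 j [ 0.713   0.2667 -0.5381  0.3695 -0.5575  0.6081] F [-17.    -3.85  28.41] w 54.3
[-1.1   3.02 -0.35]
292 [16 14 18 12 16 21 28 31 44 70 86 90]
297 [21 23 27 30 30 30 33 48 74 87 89 89]
302 [27 26 28 30 40 58 77 87 88 90 88 86]
```

>>> arm_command(
  commands=[-0.004,0.001,0.004,0,-0.003,0,0.004,0,-0.003,0,0.004,0,-0.003,0,0.004,0,-0.003,0,0.004,0],
)

```text
clock: 43.85
position: [553.0, 205.7, 157.8]
ee_rot: [0.985, 0.023, 0.17, -0.004]
contact_force: [-5.3, -6.2, 20.7]
gripper_width: 54.5
```

Run:
```python
from h import *
s,M=st();print(s['wrist_torque']);snap('side','s22.png');snap('wrist','w22.png')
g=cv2.imread('pics/s22.png',0)
for x in (292,297,302): print(x,g[334:346,x])
```

```text
43.85 pos [552.96 205.72 157.85] tilt xy 0.3343 0.0153 radial 0.2630 tang -0.2069 yaw 2.7 j [ 0.7122  0.2548 -0.5882  0.4481 -0.498   0.5347] F [-5.26 -6.2  20.73] w 54.5
[-1.71  0.48 -0.64]
292 [18 18 18 14 16 22 29 31 43 69 86 89]
297 [18 20 18 20 28 30 32 49 75 88 90 89]
302 [28 27 30 31 39 59 78 88 91 90 88 86]
```

View pics/w22.png

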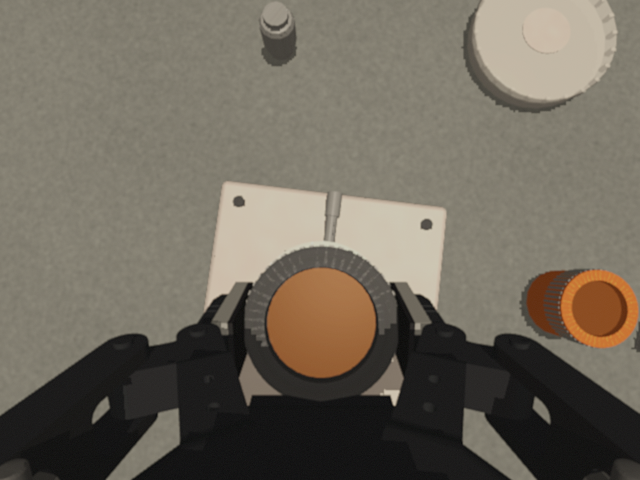

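Run:
```python
from h import *
i=arm.camera_info('wrist');T=np.linalg.inv(np.array(i['world_from_camera']));K=np.array(i['camera_matrix'])
q=K@(T[:3,:3]@np.array([545.8,205.2,182])+T[:3,3]);print(q[:2]/q[2],q[2])
for dx,dy in((1,0),(0,1)):
    r=K@(T[:3,:3]@np.array([545.8+dx,205.2+dy,182])+T[:3,3]);print(r[:2]/r[2]-q[:2]/q[2])
g=cv2.imread('pics/w22.png');m=((g[:,:,2]>120)&(g[:,:,0]<90)&(np.arange(640)[None]<420)&(np.arange(640)[None]>230)).astype(np.uint8)
for f in('w18','w19','w20','w22'):
    g=cv2.imread(f'pics/{f}.png').astype(int);m=((g[:,:,2]-g[:,:,0]>60)).astype(np.uint8);m[:,:230]=0;m[:,420:]=0
    n,l,s,c=cv2.connectedComponentsWithStats(m);k=1+np.argmax(s[1:,4]);print(f,c[k],s[k])
```

```text
[317.78 327.27] 129.42884769731847
[ 0.13 -2.87]
[-2.83 -0.13]
w18 [315.74 326.29] [ 263  274  107  106 8898]
w19 [320.88 324.85] [ 268  272  107  107 8898]
w20 [324.42 322.34] [ 271  269  108  108 9241]
w22 [321.02 322.24] [ 267  268  109  110 9394]
```

Run:
```python
from h import *
st(); print(arm.job_done()); st()
```

```text
43.95 pos [552.96 205.7  157.82] tilt xy 0.3343 0.0155 radial 0.2632 tang -0.2067 yaw 2.7 j [ 0.7121  0.2548 -0.5881  0.4478 -0.4978  0.5349] F [-5.47 -5.58 20.18] w 54.5
the job is handed in; nothing more can be done
None
the job is handed in; nothing more can be done
```

The job is handed in at 43.95 s. I believe the cell is keyed and home, but one check left some doubt about the last millimetre.

**What was done:**
- I pulled the plug out of the port and stood it in the free half of the tray; pictures after the release show it standing there.
- I set the dark cell on the spigot. The orange and green look-alikes were not touched.
- I turned the cell by its collar, re-gripping once, until it dropped over the pins after roughly 85°.
- I re-gripped it twice on the sprung ring and pushed it home, still holding it at hand-in.

**Last checks:**
- **Home:** the grip point came down about 4.0 mm from the sprung ring. The push read about 20 N at hand-in, and 21–28 N over the last two push calls. The cell did not move when the side force on it dropped from 17 N to 5 N, so it looks to be on the hard stop.
- **Upright:** the lean from the wrist pictures is about 0.03 rad or less.

**What disagreed or went wrong:**
- **Side-camera height:** the blurred rim edge in that picture gave about 1 mm above the stop face. That is within the limit of 1.5 mm, but it does not fully agree with the 4.0 mm of travel.
- **Tool tilt:** small tilts added up over the moves, to about 0.33 rad at the end. I re-gripped so that this did not tip the cell.
- **Tray wall:** I gripped the fixed tray wall once and pulled on it to undo that tilt. It brought almost nothing.

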